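# Saddle the bench vise and clamp a club head blank

## Robot

A 6-joint arm with a two-finger parallel gripper is mounted at the origin on the work surface. World frame = base frame: x ahead of the robot, y to its left, z up, the work surface at z = 0. Lengths are in m, angles in rad, forces in N, time in s.
With the tool pointing down it reaches from about 0.35 to 0.85 m from the base axis. Payload 8.1 kg.
Tool frame: the origin (TCP) lies at the very end of the fingers, on their centre line; the grasp point (between the pads) lies 19 mm behind it (pinch_z is the distance from the TCP to the grasp point, in m); x points along the fingers, y is the direction in which the jaws open and shut, and the axes are right-handed (so a half turn about x gives the same grasp; the last joint's range is limited). The gripper opens to 93 mm and grips with 3 to 60 N. Pads are 15 mm wide; open, the fingers measure 128 mm over their backs; the gripper's body (75 mm by 188 mm) begins 65 mm behind the grasp point.
Start: joints at [1.17, 0.13, 1.488, -0, 1.523, -0.085], TCP at [0.186, 0.57, 0.196] pointing down, gripper open.
Joint ranges: [-2.96, 2.96], [-0.89, 2.26], [0.02, 2.5], [-1.34, 4.48], [0, 2.73], [-2.66, 2.66]. Speed limits (rad/s): [2.39, 2.39, 2.79, 3.14, 3.14, 3.14].

## Interface

Orientations are given as [roll, pitch, yaw] about the fixed x, y, z axes, in that order (R = Rz(yaw) Ry(pitch) Rx(roll)).
In Python, from workcell import * gives the robot as it stands. The module is installed in compiled form; this text tells all that it offers.
- The arm moves only by the tool apply_moves, never from a script. Its argument "steps" is a list of rows, each a list of 7 numbers: the turn, a rotation vector about the tool's x, y, z in rad, then the shift along the tool's x, y, z in mm, then the gripper's target within -1 to 1 (shut at 1, half-way at 0, fully open at -1). In form: [[wx, wy, wz, x, y, z, fingers], ...]. A call has 1 to 12 rows; each row is the pose to reach, as a shift and turn from the pose commanded when the call began, along the tool's axes at that moment; what a row does not reach only later rows make up. A row lasts 1/8 s, in which the tool goes at most 62.5 mm and 10.7 degrees, less where a joint would pass 70% of its speed; a pose out of reach is approached as far as the arm can. A call with a gripper value outside its range is refused whole. The fingers move at their own pace and stop on an object; "grip_force" is the grip in N (left out, the last holds). Time passes only in rows, so rows that repeat a pose let the fingers close. It gives the time, the measured TCP pose, the force and the opening at its end, in the units of the state.
- sense(): the state, without advancing time (a new reading comes with each control period).
- read_camera(name): name is "scene" or "top" or "wrist"; returns the picture (420x560x3 uint8, red, green, blue); there is no depth.
- camera_params(name): a dict with "fx", "fy", "cx", "cy" (pixels), "R" (3x3) and "t" (3): a world point X has camera coordinates R X + t. Camera axes: x right, y down, z forward; pixel columns grow to the right and rows downward; lengths in m; the calibration is good to about 2 mm. A picture is of the moment at which its call begins: read the wrist's pose just before it. camera_params takes no time and is no camera call; for the wrist camera it gives the pose at the moment of the call.
- close_job(): hands the job in, once; it reports no verdict.
The state is a dict: "time_s": time; "qpos": joint angles; "qd": joint speeds; "tau": joint torques, N m; "position": TCP position; "tool_rot": TCP orientation; "contact_force": force on the tool from outside, world axes, zero at the start; "moment": the same for the moment, N m; "grip_width": finger opening in m.
Only numpy, scipy, OpenCV 4.12 (cv2) and the standard library are available. Lean on these libraries where they do the work, as an engineer would, in place of code of your own. Each camera call takes 0.05 s, during which the arm holds its last target.

## Task

The club head blank is standing loose in the bench vise, whose front jaw already wears a wooden saddle with a rubber facing. Put the other wooden saddle over the middle of the bare rear jaw, sitting right down on it, then turn the vise handle clockwise until the blank is held tight between the two saddles, still standing as it is now. Leave the tin, the rasp and the old club head where they are.

Things in the scene. Friction and masses are not known exactly. Their poses are not given: they have to be found in the camera images.
- vise: Dark cast-iron bench vise bolted down. Origin on the bench under its round swivel base (156 mm across, 196 over the lugs along y); x along the screw from the handle (-x) to the anvil (+x), z up. Two jaws 110 mm long (y), tops 185 mm above the bench, throat between them: the rear one (x +30 to +60 mm) fixed and bare, the front one sliding along x with a fixed saddle on it, top at 207 mm.
- rear_jaw_top (a point): Centre of the flat top of the rear jaw, a bar 30 mm thick (x) and 110 mm long (y), 185 mm above the bench; axes as the vise. Its top 35 mm stand clear of the anvil behind it (72 mm wide, reaching 80 mm to +x of this point).
- rear_jaw_face (a point): Centre of the rear jaw's bare face on the throat side, 14 mm below the jaw top; axes as the vise.
- front_face (a point): Centre of the unsqueezed throat face of the front saddle (100 mm long), 14 mm below the jaw top; moves with the front jaw. It has a 5 mm black rubber facing that gives about 12 N per mm. Blank (50 mm) and one cheek of the loose saddle (6 mm) fill 56 mm between this and the rear jaw's face: at 56 mm along the vise's x all just touch; at 52.5 mm the handle comes up solid.
- front_jaw (a joint): Slide of the front jaw in m, growing as it closes (to the vise's +x), 8 mm per turn of the handle; only the handle moves it. Starts between -0.0007 and +0.0022, first pinches the blank and the rear saddle near 0.0085, holds tight from about 0.0105, comes up solid at 0.0120.
- handle (a joint): Turn of the vise handle in rad, 0 with the bar upright, growing clockwise as seen from the handle looking along the vise's +x (its top goes to the vise's -y side), which closes the jaw. Starts between -0.52 and 1.70; pinches near 6.7, tight from about 8.2, solid at 9.42. Turns with about 2 N at a ball and stays where it is left, also when tight.
- handle_hub (a point): Where the steel bar (12 mm thick) crosses the screw axis, 105 mm above the bench, 140 mm to -x of the vise's origin at jaw value 0; moves with the front jaw. The bar turns in the upright plane across the screw, 41 mm clear of the front jaw's boss (54 mm across), 52 mm of its casting (84 mm wide). Screw head 34 mm across, 18 mm to each side of that plane. Axes turn with the bar.
- ball_a (a point): Centre of one end ball (19 mm across) of the bar, 85 mm from the hub; the upper one at handle value 0. A ball at the bottom clears the bench by 10 mm.
- ball_b (a point): Centre of the other end ball, 85 mm from the hub at the other end of the bar.
- saddle: Loose wooden jaw saddle, an upside-down U 48 mm thick (x), 100 long (y), 50 tall, 0.1 kg, standing on the bench left or right of the vise. Origin midway between the undersides of its cheeks. Crown on top 22 mm thick; cheeks 6 mm thick, 28 deep, feet rounded; slot 36 mm. Same either way round. Seated, its origin is 28 mm below the jaw top, its x along the vise's.
- blank: Sawn wooden club head blank, 50 mm thick (x), standing loose on a packing piece in the throat. Origin under its foot, 137 mm above the bench. Head lump 101 mm long (y), 47 tall (top 1 mm below the jaw tops); a slanting neck 36 mm square rises at its +y end to 99 mm above the origin. At the start about 12 mm from the rear jaw, 0.2 to 4 mm from the front saddle.
- tin: Bystander: closed metal tin, 72 mm across, 95 mm tall, beside the vise on the side where the loose saddle is not. Origin under its centre.
- rasp: Bystander: rasp with a wooden handle, 295 mm long, lying beyond on the right. Origin near its middle.
- old_head: Bystander: dark finished wooden club head, about 125 mm long and 108 mm tall with its neck, at the far left. Origin under its centre.

How it is judged:
On the way, in this order (a step that is already met when the one before it is completed fails the run):
1. the loose saddle sits on the rear jaw (x of saddle in the frame of rear_jaw_top between -0.006 and 0.006 m and y of saddle in the frame of rear_jaw_top between -0.02 and 0.02 m and z of saddle in the frame of rear_jaw_top between -0.033 and -0.024 m and angle between saddle's own z axis and vertical below 0.12 rad and angle between the x axis of saddle and the x axis of vise, either way round below 0.15 rad), for 0.3 s.
2. the blank is held tight between the saddles (contact force between front_jaw and blank above 12 N and contact force between blank and saddle above 12 N), for 0.3 s.
At the end, for the whole second after the job is handed in: The saddle sits down on the rear jaw (within 6 mm across, 20 mm along, square to it), the blank stands upright in the throat within 25 mm of the vise's middle and is squeezed with more than 12 N by the front jaw and by the rear saddle, all at rest (all of step 1 and all of step 2 and angle between blank's own z axis and vertical below 0.12 rad and z of blank in the frame of vise between 0.128 and 0.147 m and y of blank in the frame of vise between -0.025 and 0.025 m and linear speed of each of blank, saddle below 0.02 m/s); the robot touches nothing.
It fails at once if the tin is knocked or shifted (over 30 mm) (distance of tin from where it was at the start of the episode above 0.03 m).
It fails at once if the rasp is knocked or shifted (over 30 mm) (distance of rasp from where it was at the start of the episode above 0.03 m).
It fails at once if the old club head is knocked or shifted (over 30 mm) (distance of old_head from where it was at the start of the episode above 0.03 m).
It also fails if it takes over 72 s, if anything falls off the work surface, if the arm or the gripper's body presses on something with over 40 N, if the wrist force passes 120 N, or if a joint passes its speed limit or range.

## Working session

There is one attempt and no reset: what is moved stays moved. The work goes in short steps, Python scripts to look and compute and a tool call to move; the robot and the scene stay as the last step left them, time stands still between calls to the robot, and variables do not carry over. Pictures are saved under pics/ and viewed, and the job is handed in when it is done.

Besides the shell and the picture viewer there is one more tool, called after ">>>" by a JSON object that holds its "fn" and its "kwargs". apply_moves: Moves the arm, as the interface text tells. Its arguments: {"type":"object","properties":{"steps":{"type":"array"},"grip_force":{"type":"number"}},"required":["steps"]}

```bash
mkdir -p pics; cat > h.py <<'E'
import numpy as np, cv2
from workcell import *
def shot(n,f):
    p=camera_params(n); im=read_camera(n); cv2.imwrite('pics/'+f,cv2.cvtColor(im,cv2.COLOR_RGB2BGR)); return im,p
def ray(p,u,v):
    R=np.array(p['R']);t=np.array(p['t']); c=-R.T@t
    d=R.T@np.array([(u-p['cx'])/p['fx'],(v-p['cy'])/p['fy'],1.]); return c,d
def onz(p,u,v,z):
    c,d=ray(p,u,v); return c+d*(z-c[2])/d[2]
def proj(p,X):
    q=np.array(p['R'])@np.array(X)+np.array(p['t']); return np.array([p['fx']*q[0]/q[2]+p['cx'],p['fy']*q[1]/q[2]+p['cy']])
def tri(*obs):
    A=np.zeros((3,3));b=np.zeros(3)
    for p,u,v in obs:
        c,d=ray(p,u,v); d=d/np.linalg.norm(d); P=np.eye(3)-np.outer(d,d); A+=P;b+=P@c
    X=np.linalg.solve(A,b); return X,[np.linalg.norm(proj(p,X)-[u,v]) for p,u,v in obs]
E
python3 - <<'E'
from h import *
for n in ['scene','top','wrist']:
    im,p=shot(n,n+'0.png'); print(n,-np.array(p['R']).T@np.array(p['t']),p['fx'],np.array(p['R'])[2])
s=sense(); print(s)
E
```

```text
scene [1.46182769 0.08498292 1.11916272] 509.1304355771592 [-0.67185312 -0.07970249 -0.73638366]
top [0.47502936 0.00224213 1.0013335 ] 398.52032220930636 [ 0.09920428 -0.0302734  -0.99460647]
wrist [0.10741253 0.59557812 0.38401348] 295.58565423800985 [ 0.28187939 -0.09515146 -0.95471997]
{'time_s': 0.15, 'qpos': array([ 1.16955294e+00,  1.30975585e-01,  1.48902871e+00, -1.12800039e-05,
        1.52303859e+00, -8.53977784e-02]), 'qd': array([ 0.00039204, -0.00204329, -0.0042236 ,  0.00016449,  0.00026564,
        0.00121591]), 'tau': array([ 7.72139938e-04, -5.60479081e+01, -4.92331624e+01,  7.70117319e-02,
        3.07511317e-02, -6.30341492e-05]), 'position': array([0.18616384, 0.56987815, 0.19523593]), 'tool_rot': array([-1.64842558,  1.56934606, -1.96427064]), 'contact_force': array([-0.41433947, -0.04990202,  0.14739777]), 'moment': array([ 3.08070752e-02, -3.25415982e-02, -5.19154515e-05]), 'grip_width': 0.0930488065503732}
```

View pics/scene0.png

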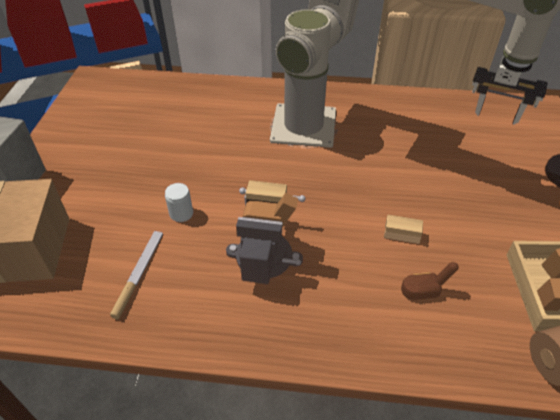

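View pics/top0.png

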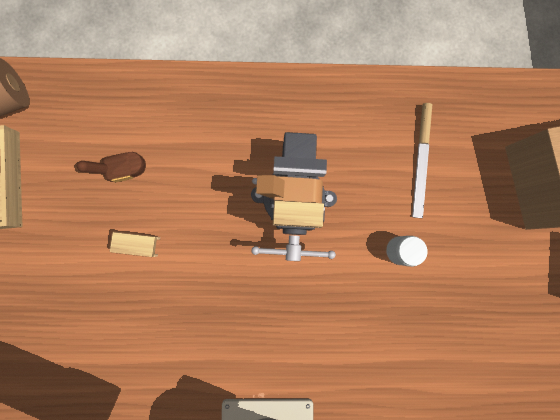

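View pics/wrist0.png

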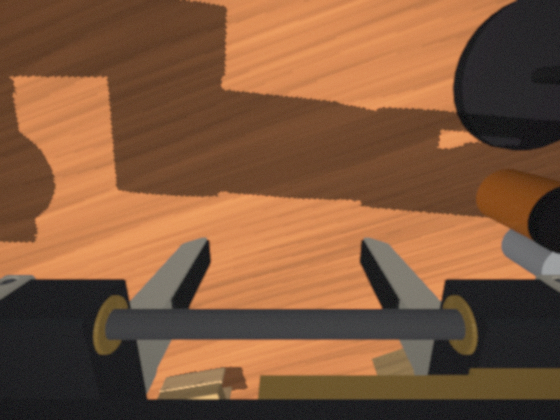

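```bash
python3 - <<'E'
import cv2
t=cv2.imread('pics/top0.png'); s=cv2.imread('pics/scene0.png')
cv2.imwrite('pics/c1.png',cv2.resize(t[120:280,220:360],None,fx=5,fy=3.75*5/3.75*0.75,interpolation=cv2.INTER_CUBIC))
cv2.imwrite('pics/c2.png',cv2.resize(s[160:290,215:335],None,fx=4.5,fy=4.5,interpolation=cv2.INTER_CUBIC))
a=cv2.resize(t[220:270,95:175],None,fx=6,fy=6,interpolation=cv2.INTER_CUBIC)
b=cv2.resize(s[205:255,370:450],None,fx=6,fy=6,interpolation=cv2.INTER_CUBIC)
cv2.imwrite('pics/c3.png',cv2.vconcat([a,b])[:600])
E
```

```text
(no output)
```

View pics/c1.png

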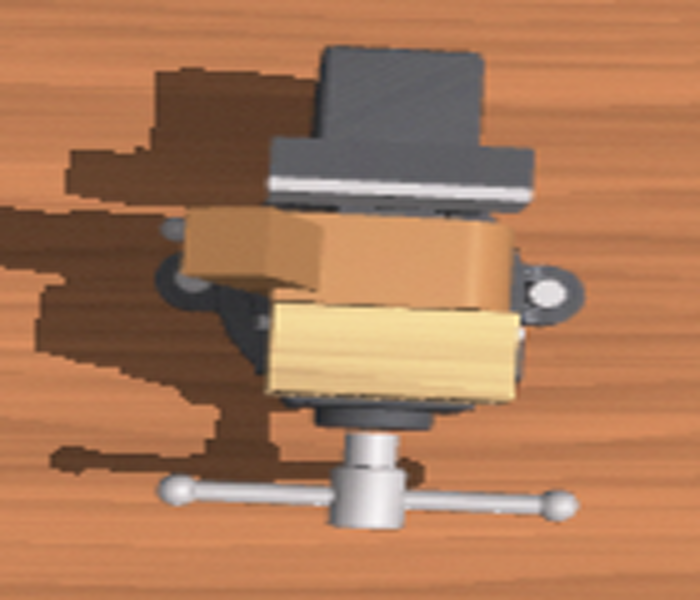

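View pics/c2.png

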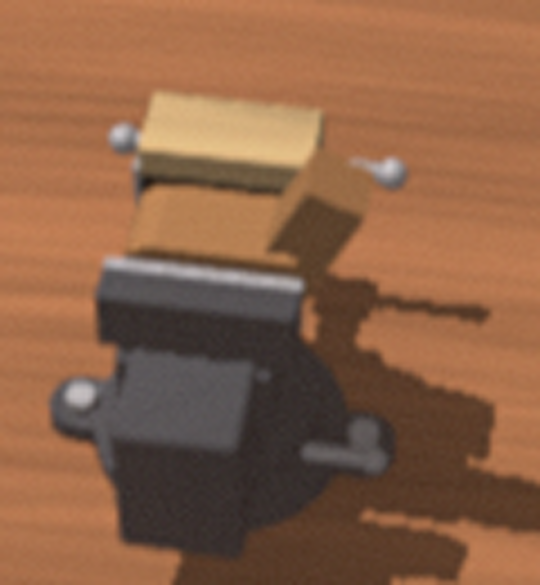

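View pics/c3.png

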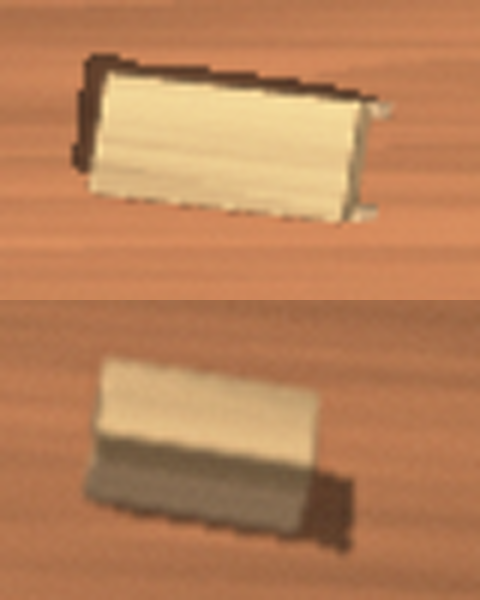

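```bash
python3 - <<'E'
from h import *
T=camera_params('top');S=camera_params('scene')
def q(n,a,b): 
    X,e=tri((T,*a),(S,*b)); print(n,X.round(4),np.round(e,1)); return X
L=q('ballL',(255.2,250.7),(301.7,198.2));R=q('ballR',(332.2,254.7),(242.3,190.4))
print('hub',(L+R)/2, np.linalg.norm(L-R),'tilt',np.degrees(np.arctan2(L[2]-R[2],L[1]-R[1])),'yaw',np.degrees(np.arctan2(-(L-R)[0],(L-R)[1])))
a=q('s-x+y',(110.3,251.7),(423,220.3));b=q('s-x-y',(152.5,257),(387.2,214.7));c=q('s+x+y',(112.8,231.7),(421.3,232.5));d=q('s+x-y',(156.2,237),(386.2,227.8))
print((a+b+c+d)/4, np.degrees(np.arctan2(-((a+c)-(b+d))[0],((a+c)-(b+d))[1])))
C=lambda X,Y:(220+X/5,120+Y/3.75); D=lambda X,Y:(215+X/4.5,160+Y/4.5)
q('jawface+y',C(270,182),D(302,285)); q('jawface-y',C(530,195),D(105,262))
q('jawback+y',C(272,138),D(302,293)); q('jawback-y',C(533,149),D(102,270))
q('fs -x+y',C(270,393),D(322,112));q('fs -x-y',C(515,400),D(155,95))
E
python3 - <<'E'
import sys; sys.path.insert(0,'.')
from scipy.spatial.transform import Rotation as R
print(R.from_euler('xyz',[-1.64842558,1.56934606,-1.96427064]).as_matrix().round(4))
E
```

```text
ballL [0.4645 0.0297 0.1033] [0.3 0.3]
ballR [ 0.4568 -0.141   0.1073] [0.4 0.3]
hub [ 0.46061896 -0.05561466  0.10531625] 0.1709391419758374 tilt -1.344819099438849 yaw -2.5877044830099543
s-x+y [0.4588 0.3731 0.0478] [0.5 0.4]
s-x-y [0.4472 0.2741 0.0467] [0.2 0.2]
s+x+y [0.5059 0.3668 0.0493] [0.4 0.3]
s+x-y [0.4942 0.2696 0.0423] [0.7 0.6]
[0.4765286  0.3209182  0.04652367] -6.7853503669246615
jawface+y [ 0.6355 -0.0078  0.184 ] [0.4 0.4]
jawface-y [ 0.6299 -0.1172  0.1828] [0.1 0.1]
jawback+y [ 0.6563 -0.0068  0.2011] [1.1 0.9]
jawback-y [ 0.6519 -0.1149  0.201 ] [0.6 0.5]
fs -x+y [ 0.5175 -0.0091  0.2016] [0.2 0.2]
fs -x-y [ 0.5146 -0.1073  0.2019] [0.5 0.4]
[[-6.000e-04  3.106e-01  9.505e-01]
 [-1.300e-03  9.505e-01 -3.106e-01]
 [-1.000e+00 -1.400e-03 -1.000e-04]]
```

>>> {"fn": "apply_moves", "kwargs": {"steps": [[1.374, 0, 0, 0, -146.5, 353.3, -1], [1.374, 0, 0, 0, -146.5, 353.3, -1], [1.374, 0, 0, 0, -146.5, 353.3, -1], [1.374, 0, 0, 0, -146.5, 353.3, -1], [1.374, 0, 0, 0, -146.5, 353.3, -1], [1.374, 0, 0, 0, -146.5, 353.3, -1], [1.374, 0, 0, 0, -146.5, 353.3, -1], [1.374, 0, 0, 0, -146.5, 353.3, -1], [1.374, 0, 0, 0, -146.5, 353.3, -1], [1.374, 0, 0, 0, -146.5, 353.3, -1], [1.374, 0, 0, 0, -146.5, 353.3, -1]]}}

```text
time_s: 1.52
position: [0.4764, 0.3216, 0.196]
tool_rot: [-0.977, 1.571, -2.665]
contact_force: [-0.3, -0.5, -0.0]
grip_width: 0.0929
```

```bash
cat >> h.py <<'E'
from scipy.spatial.transform import Rotation as Ro
def pose():
    s=sense(); return np.array(s['position']),Ro.from_euler('xyz',s['tool_rot']).as_matrix(),s
E
python3 - <<'E'
from h import *
P,R,s=pose();print(P,R.round(3),s['qpos'].round(3),s['time_s'])
im,p=shot('wrist','w1.png'); np.savez('w1.npz',**p)
for n,X in [('a',[.4588,.3731,.05]),('b',[.4472,.2741,.05]),('c',[.5059,.3668,.05]),('d',[.4942,.2696,.05])]: print(n,proj(p,X))
E
```

```text
[0.47637276 0.32162981 0.19598282] [[-0.     0.993 -0.117]
 [-0.    -0.117 -0.993]
 [-1.    -0.     0.   ]] [0.505 0.063 1.56  0.    1.519 0.622] 1.525
a [263.51151705 141.57215677]
b [265.4438586  224.80579048]
c [306.09070382 142.19218916]
d [304.27084056 223.96912106]
```

View pics/w1.png

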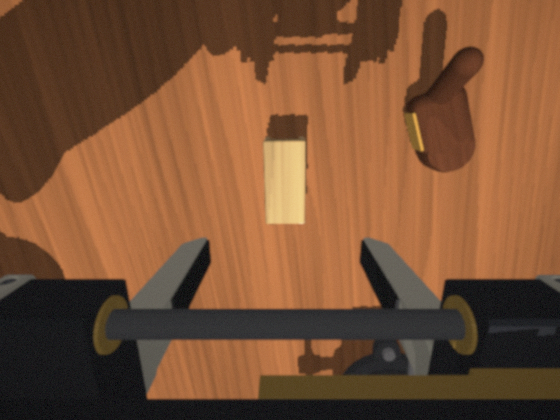

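```bash
python3 - <<'E'
from h import *
im=read_camera('wrist');p=camera_params('wrist');P,R,s=pose()
hsv=cv2.cvtColor(im,cv2.COLOR_RGB2HSV)
m=((hsv[...,0]>18)&(hsv[...,0]<32)&(hsv[...,2]>150)).astype(np.uint8)
m[:,:230]=0;m[:,340:]=0;m[:110]=0;m[235:]=0
m=cv2.morphologyEx(m,cv2.MORPH_OPEN,np.ones((3,3)))
cs,_=cv2.findContours(m,cv2.RETR_EXTERNAL,cv2.CHAIN_APPROX_NONE)
c=max(cs,key=cv2.contourArea);print(cv2.contourArea(c),cv2.boundingRect(c))
pts=np.array([onz(p,*q[0],0.05)[:2] for q in c],np.float32)*1000
print(cv2.minAreaRect(pts)); print(P)
bx=cv2.boxPoints(cv2.minAreaRect(pts))/1000
print([(R.T@(np.r_[b,.05]-P)*1000).round(1) for b in bx])
E
```

```text
2052.0 (269, 142, 35, 81)
((478.5125732421875, 322.11090087890625), (96.17138671875, 40.35609436035156), 82.25778198242188)
[0.47644209 0.32158671 0.19602256]
[array([146., -19.,  47.]), array([146. ,  21.3,  47.7]), array([146. ,  23. , -48.5]), array([146. , -17.4, -49.2])]
```

>>> {"fn": "apply_moves", "kwargs": {"steps": [[0, 0, 0, 60, 1, 0, -1], [0, 0, 0, 120, 1, 0, -1], [0, 0, 0, 150, 1, 0, -1], [0, 0, 0, 165, 1, 0, -1], [0, 0, 0, 165, 1, 0, -1], [0, 0, 0, 165, 1, 0, -0.5], [0, 0, 0, 165, 1, 0, 0.2], [0, 0, 0, 165, 1, 0, 0.4], [0, 0, 0, 165, 1, 0, 1], [0, 0, 0, 165, 1, 0, 1], [0, 0, 0, 165, 1, 0, 1]], "grip_force": 20}}

```text
time_s: 3.0
position: [0.4776, 0.3212, 0.031]
tool_rot: [-1.009, 1.571, -2.699]
contact_force: [0.5, 0.2, -0.7]
grip_width: 0.0377
```

```bash
python3 - <<'E'
from h import *
P,R,s=pose();print(P,s['grip_width'],s['contact_force'],s['time_s'])
im,p=shot('wrist','w2.png')
E
```

```text
[0.4776362  0.32121989 0.03100785] 0.037663820564922006 [ 0.52637233  0.1819283  -0.66238192] 3.0
```

View pics/w2.png

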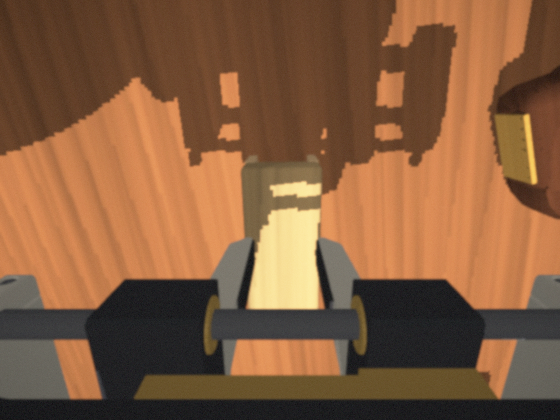

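>>> {"fn": "apply_moves", "kwargs": {"steps": [[0, 0, 0, 0, 0, 0, 1], [0, 0, 0, 0, 0, 0, 1], [0, 0, 0, -10, 0, 0, 1], [0, 0, 0, -40, 0, 0, 1], [0, 0, 0, -90, 0, 0, 1], [0, 0, 0, -150, 0, 0, 1], [0, 0, 0, -189, 0, 0, 1], [0, 0, 0, -189, 0, 0, 1]]}}

```text
time_s: 4.05
position: [0.48, 0.3225, 0.2259]
tool_rot: [2.191, 1.562, 0.501]
contact_force: [-0.0, -0.0, 0.2]
grip_width: 0.0005
```

```bash
python3 - <<'E'
from h import *
P,R,s=pose();print(P,s['grip_width'],s['contact_force'],s['time_s'])
im,p=shot('wrist','w3.png')
im,p=shot('top','t3.png')
im,p=shot('scene','s3.png')
t=cv2.imread('pics/t3.png')
cv2.imwrite('pics/t3c.png',cv2.resize(t[180:290,70:190],None,fx=5,fy=5,interpolation=cv2.INTER_CUBIC))
t=cv2.imread('pics/s3.png')
cv2.imwrite('pics/s3c.png',cv2.resize(t[100:250,350:500],None,fx=4,fy=4,interpolation=cv2.INTER_CUBIC))
E
```

```text
[0.47999367 0.32253807 0.22594439] 0.0005266236255897772 [-0.01189036 -0.01374937  0.1615845 ] 4.05
```

View pics/w3.png

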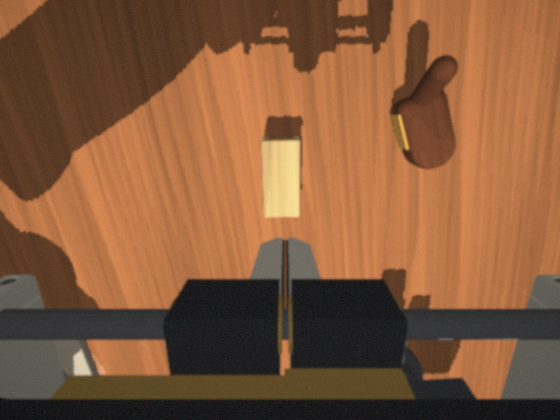

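View pics/s3c.png

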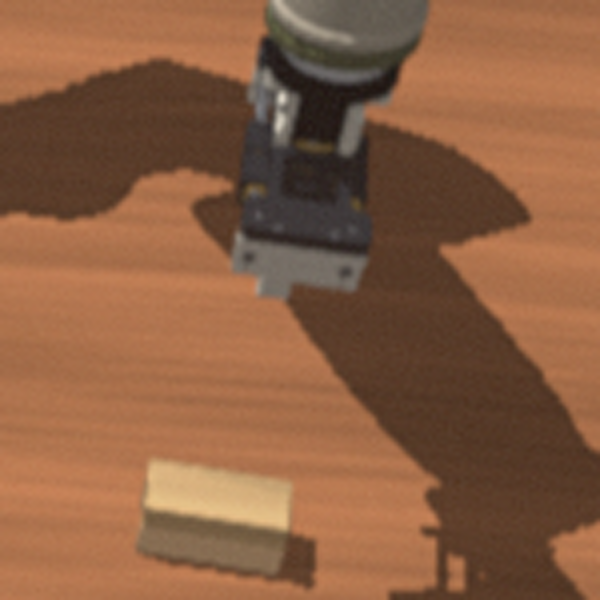

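```bash
python3 - <<'E'
from h import *
S=camera_params('scene');T=camera_params('top');W=camera_params('wrist');P,R,s=pose()
print(P,s['time_s'],[proj(c,P).round(1) for c in (S,T,W)], [proj(c,P-[0,0,0.019]).round(1) for c in (S,T,W)])
for z in (.226,.245,.265,.2): print(z,proj(S,[P[0],P[1],z]),proj(W,[P[0],P[1],z]))
print(R.T@(-np.array(W['R']).T@W['t']-P))
E
```

```text
[0.47719418 0.32097423 0.2192717 ] 4.2 [array([416.1, 179.2]), array([102.5, 243.6]), array([284.5, 235. ])] [array([414.7, 184.6]), array([106.5, 243.7]), array([284.5, 224.8])]
0.226 [416.65347613 177.32810303] [284.43174333 239.08158095]
0.245 [418.12936989 171.83069458] [284.35485058 252.09454504]
0.265 [419.71802647 165.91326721] [284.25525118 268.95027394]
0.2 [414.68454943 184.66196034] [284.51674473 224.69634873]
[-0.18890718  0.00040361 -0.08294293]
```

View pics/t3c.png

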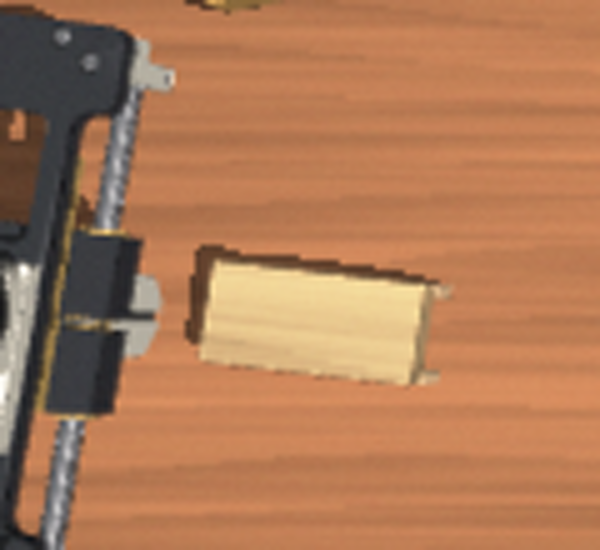

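```bash
python3 - <<'E'
from h import *
W=camera_params('wrist');P,R,s=pose();Rw=np.array(W['R'])
for z0 in (.031,.05):
  P2=np.array([.4776,.3212,z0]); W2=dict(W); W2['t']=np.array(W['t'])-Rw@(P2-P)
  for z in (.05,.03,0.): print(z0,z,[proj(W2,X+[z]).round(0) for X in ([.4588,.3731],[.4472,.2741],[.5059,.3668],[.4942,.2696])], proj(W2,P2))
b=cv2.imread('pics/w2.png'); cv2.imwrite('pics/w2c.png',cv2.resize(b[140:340,180:380],None,fx=3,fy=3,interpolation=cv2.INTER_CUBIC))
E
```

```text
0.031 0.05 [array([242., 170.]), array([249., 314.]), array([323., 171.]), array([318., 313.])] [284.4557127  235.02511807]
0.031 0.03 [array([246., 164.]), array([252., 297.]), array([319., 165.]), array([315., 295.])] [284.4557127  235.02511807]
0.031 0.0 [array([251., 157.]), array([256., 275.]), array([315., 158.]), array([311., 274.])] [284.4557127  235.02511807]
0.05 0.05 [array([246., 165.]), array([252., 297.]), array([320., 165.]), array([315., 296.])] [284.4557127  235.02511807]
0.05 0.03 [array([249., 160.]), array([254., 282.]), array([316., 160.]), array([313., 281.])] [284.4557127  235.02511807]
0.05 0.0 [array([254., 154.]), array([258., 264.]), array([313., 154.]), array([310., 263.])] [284.4557127  235.02511807]
```

View pics/w2c.png

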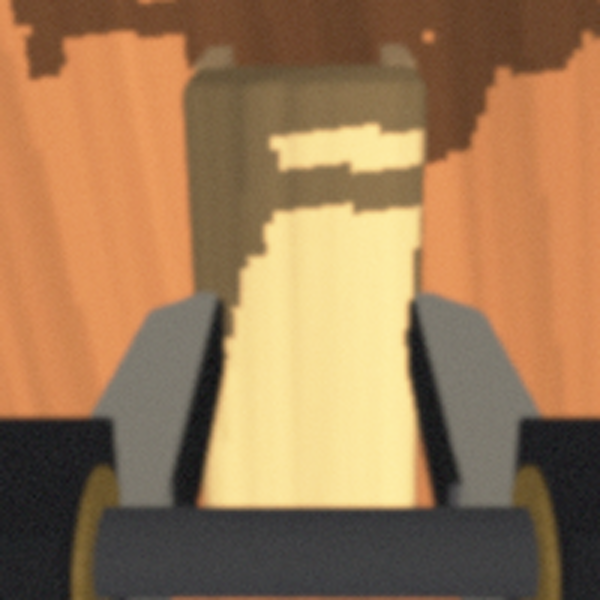

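>>> {"fn": "apply_moves", "kwargs": {"steps": [[0, 0, 0, 0, 0, 0, -1], [0, 0, 0, 0, 0, 0, -1], [0, 0, 0, 40, 0, 0, -1], [0, 0, 0, 100, 0, 0, -1], [0, 0, 0, 150, 0, 0, -1], [0, 0, 0, 180, 0, 0, -1], [0, 0, 0, 197, 0, 0, -1], [0, 0, 0, 197, 0, 0, -1], [0, 0, 0, 197, 0, 0, -1]]}}

```text
time_s: 5.32
position: [0.4788, 0.3219, 0.0247]
tool_rot: [2.194, 1.568, 0.505]
contact_force: [-0.7, 0.4, 0.0]
grip_width: 0.0856
```

```bash
python3 - <<'E'
from h import *
P,R,s=pose();print(P,s['grip_width'],s['contact_force'],s['time_s'])
im,p=shot('wrist','w4.png')
im,p=shot('scene','s4.png')
t=cv2.imread('pics/s4.png')
cv2.imwrite('pics/s4c.png',cv2.resize(t[100:250,350:500],None,fx=4,fy=4,interpolation=cv2.INTER_CUBIC))
E
```

```text
[0.47882577 0.32188773 0.02470635] 0.08564356811607178 [-0.7487422   0.43085006  0.02782359] 5.325
```

View pics/w4.png

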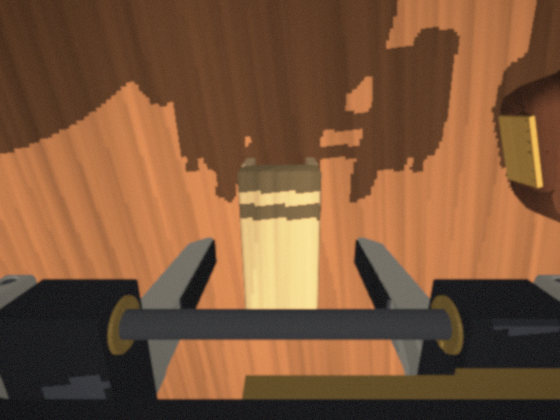

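View pics/s4c.png

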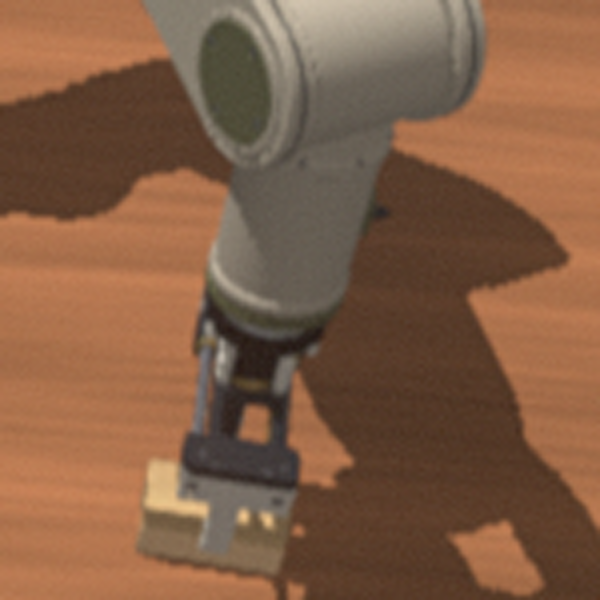

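>>> {"fn": "apply_moves", "kwargs": {"steps": [[0, 0, 0, 2, 0, 0, 0.2], [0, 0, 0, 2, 0, 0, 0.2], [0, 0, 0, 2, 0, 0, 0.2], [0, 0, 0, 2, 0, 0, 0.2], [0, 0, 0, 2, 0, 0, 0.2], [0, 0, 0, 2, 0, 0, 0.2], [0, 0, 0, 2, 0, 0, 0.2]]}}

```text
time_s: 6.3
position: [0.4776, 0.3213, 0.0211]
tool_rot: [-1.344, 1.571, -3.033]
contact_force: [-0.4, -0.3, -0.7]
grip_width: 0.048
```

```bash
python3 - <<'E'
from h import *
P,R,s=pose();print(P,s['grip_width'],s['contact_force'],s['time_s'])
S=camera_params('scene'); print(onz(S,403,237.5,.0247))
im,p=shot('wrist','w5.png')
im,p=shot('scene','s5.png')
t=cv2.imread('pics/s5.png')
cv2.imwrite('pics/s5c.png',cv2.resize(t[170:250,360:460],None,fx=6,fy=6,interpolation=cv2.INTER_CUBIC))
E
```

```text
[0.47755996 0.32127987 0.02105258] 0.04795045133572951 [-0.41940155 -0.32564507 -0.68130281] 6.3
[0.50887459 0.32015155 0.0247    ]
```

View pics/w5.png

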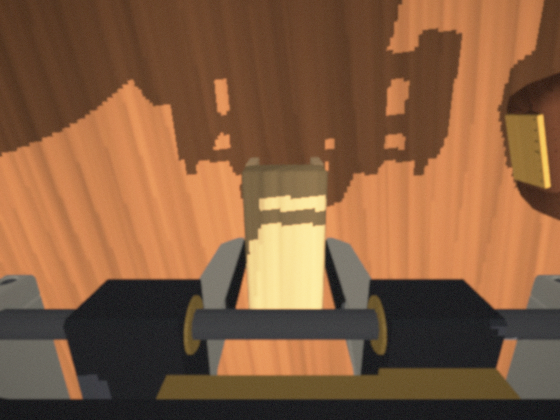

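View pics/s5c.png

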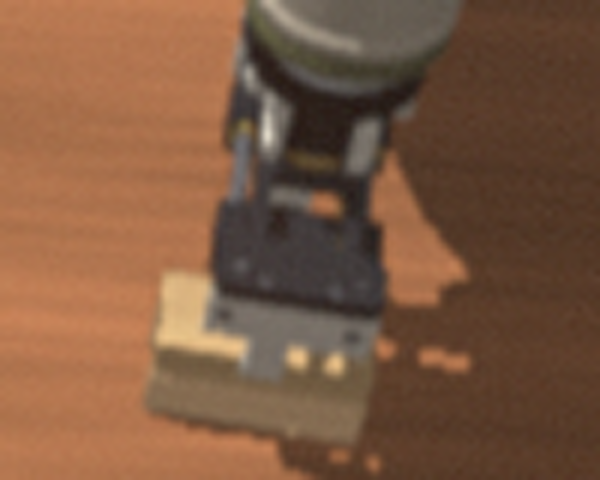

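>>> {"fn": "apply_moves", "kwargs": {"steps": [[0, 0, 0, 0, 0, 0, -0.3], [0, 0, 0, 0, 0, 0, -0.3], [0, 0, 0, 5, 0, 0, -0.3], [0, 0, 0, 9.5, 0, 0, -0.3], [0, 0, 0, 9.5, 0, 0, 0.3], [0, 0, 0, 9.5, 0, 0, 0.3], [0, 0, 0, 9.5, 0, 0, 0.3], [0, 0, 0, 9.5, 0, 0, 0.3], [0, 0, 0, 5, 0, 0, 0.3], [0, 0, 0, -20, 0, 0, 0.3], [0, 0, 0, -20, 0, 0, 0.3]], "grip_force": 25}}

```text
time_s: 7.78
position: [0.4796, 0.3223, 0.0435]
tool_rot: [2.199, 1.566, 0.509]
contact_force: [0.3, 0.2, -1.2]
grip_width: 0.0477
```

```bash
python3 - <<'E'
from h import *
P,R,s=pose();print(P,s['grip_width'],s['contact_force'],s['time_s'])
im,p=shot('wrist','w6.png')
im,p=shot('scene','s6.png')
t=cv2.imread('pics/s6.png')
cv2.imwrite('pics/s6c.png',cv2.resize(t[170:250,360:460],None,fx=6,fy=6,interpolation=cv2.INTER_CUBIC))
E
```

```text
[0.47955272 0.32232377 0.04353824] 0.047732079201197555 [ 0.27337555  0.21127787 -1.24289405] 7.775
```

View pics/w6.png

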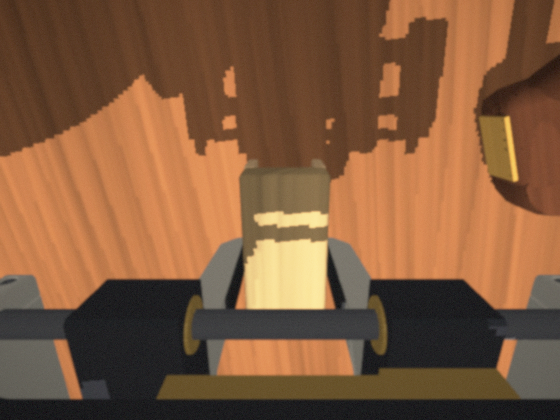

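View pics/s6c.png

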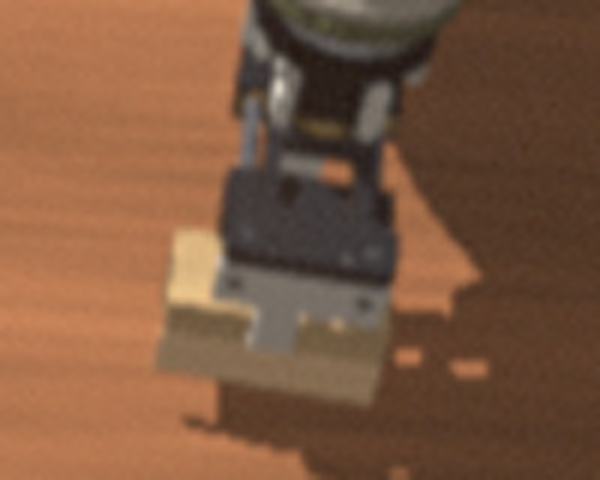

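>>> {"fn": "apply_moves", "kwargs": {"steps": [[0, 0, 0, -40, 0, 0, 0.3], [0, 0, 0, -95, 0, 0, 0.3], [0, 0, 0, -150, 0, 0, 0.3], [0, 0, 0, -200, 18, 30, 0.3], [-0.02, 0, 0, -234, 40, 80, 0.3], [-0.04, 0, 0, -234, 63, 130, 0.3], [-0.072, 0, 0, -234, 90, 185, 0.3], [-0.072, 0, 0, -234, 115, 235, 0.3], [-0.072, 0, 0, -234, 140, 287, 0.3], [-0.072, 0, 0, -234, 165, 340, 0.3], [-0.072, 0, 0, -234, 195, 400, 0.3], [-0.072, 0, 0, -234, 212, 435, 0.3]]}}

```text
time_s: 9.38
position: [0.6365, -0.1386, 0.2731]
tool_rot: [-1.679, 1.569, 2.985]
contact_force: [0.2, 1.3, -0.1]
grip_width: 0.0474
```

>>> {"fn": "apply_moves", "kwargs": {"steps": [[0, 0, 0, 0, 11, 22, 0.3], [0, 0, 0, 0, 11, 22, 0.3], [0, 0, 0, 0, 11, 22, 0.3], [0, 0, 0, 0, 11, 22, 0.3]]}}

```text
time_s: 9.88
position: [0.6463, -0.1571, 0.2749]
tool_rot: [-2.407, 1.57, 2.259]
contact_force: [0.2, -0.7, -1.0]
grip_width: 0.0477
```

```bash
python3 - <<'E'
from h import *
P,R,s=pose();print(P,R.round(3).tolist(),s['grip_width'],s['contact_force'],s['time_s'])
im,p=shot('wrist','w7.png'); np.savez('w7.npz',P=P,Rt=R,**p)
b=cv2.imread('pics/w7.png'); cv2.imwrite('pics/w7c.png',cv2.resize(b[20:220,160:420],None,fx=3,fy=3,interpolation=cv2.INTER_CUBIC))
E
```

```text
[ 0.64632983 -0.15710834  0.27493285] [[-0.0, 0.999, -0.046], [0.0, -0.046, -0.999], [-1.0, -0.0, -0.0]] 0.04770162096368013 [ 0.18946887 -0.66876558 -1.00614166] 9.875
```

View pics/w7.png

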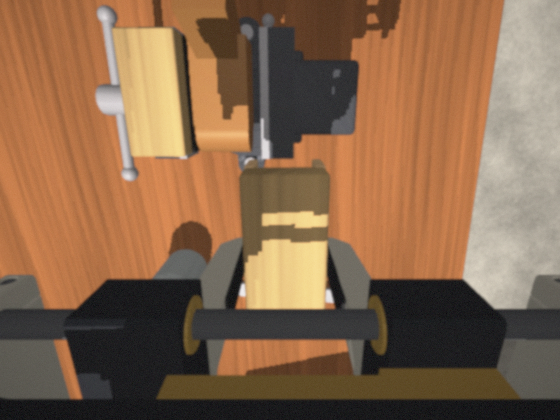

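View pics/w7c.png

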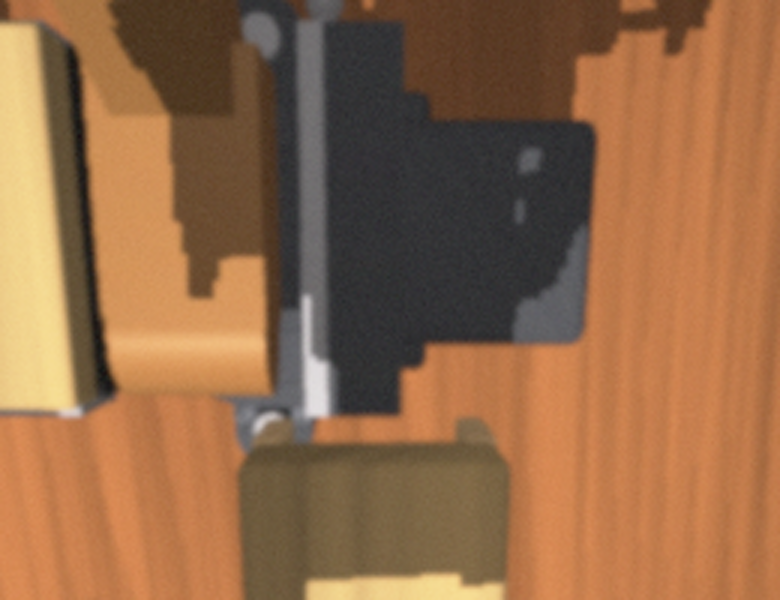

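```bash
python3 - <<'E'
from h import *
d=np.load('w7.npz'); p={k:d[k] for k in ('R','t')}; p.update({k:float(d[k]) for k in('fx','fy','cx','cy')}); P=d['P'];Rt=d['Rt']
C=lambda X,Y:(160+X/3,20+Y/3)
f=lambda X,Y,z:onz(p,*C(X,Y),z)
q={k:f(*v,.185) for k,v in dict(fl=(297,22),bl=(404,22),fr=(305,412),br=(401,412)).items()}
for k in q: print(k,q[k].round(4))
c=sum(q.values())/4; print('jaw c',c)
ax=(q['fl']+q['bl']-q['fr']-q['br']); print('yaw',np.degrees(np.arctan2(-ax[0],ax[1])))
for a in('fl','fr'),('bl','br'):
  v=q[a[0]]-q[a[1]]; print(np.degrees(np.arctan2(-v[0],v[1])))
z=P[2]+.0385
l=f(242,465,z);r=f(508,465,z); print('crown',l.round(4),r.round(4),'mid in tool',Rt.T@((l+r)/2-P)*1000)
z=P[2]-.0115
l=f(262,425,z);r=f(494,425,z); print('feet mid',Rt.T@((l+r)/2-P)*1000, np.linalg.norm(l-r))
print('tool yaw',np.degrees(np.arctan2(Rt[1,1],Rt[0,1])), 'hub img',)
# ball centres
for u,v in((107,16),(130,174)): print(onz(p,u,v,.105))
# anvil
for X,Y in((595,122),(583,342)): print(f(X,Y,.15))
# two-view height: throat edge -y end between top0 and wrist
T=camera_params('top')
print(tri((T,220+530/5,120+195/3.75),(p,*C(305,412)))); print(tri((T,220+270/5,120+182/3.75),(p,*C(297,22))))
E
```

```text
fl [ 0.6319 -0.0077  0.185 ]
bl [ 0.6617 -0.0091  0.185 ]
fr [ 0.6265 -0.1161  0.185 ]
br [ 0.6567 -0.1175  0.185 ]
jaw c [ 0.64421205 -0.06261102  0.185     ]
yaw -2.7324623794904923
-2.8497306569596224
-2.6151886178470587
crown [ 0.6261 -0.1055  0.3134] [ 0.672  -0.1077  0.3134] mid in tool [-38.48738858   0.37804256 -50.61124461]
feet mid [ 11.51208655   1.070655   -49.13315413] 0.052684163888321284
tool yaw -2.616994539676291 hub img
[0.46597356 0.02958737 0.105     ]
[ 0.45572167 -0.14099237  0.105     ]
[ 0.72353893 -0.03233584  0.15      ]
[ 0.72128182 -0.10164918  0.15      ]
(array([ 0.62746597, -0.11505576,  0.19573244]), [np.float64(0.2802252968872266), np.float64(0.6384022410766722)])
(array([ 0.63307235, -0.00920188,  0.19369269]), [np.float64(0.3998987695600058), np.float64(1.0928074008596582)])
```

```bash
python3 - <<'E'
from h import *
d=np.load('w7.npz'); p={k:d[k] for k in ('R','t')}; p.update({k:float(d[k]) for k in('fx','fy','cx','cy')})
C=lambda X,Y:(160+X/3,20+Y/3)
for n,X,Y in(('neckfootL',105,112),('neckfootR',235,112),('rearR',275,392),('rearL',262,60),('frontR',118,392),('frontL',90,112)): print(n,onz(p,*C(X,Y),.184).round(4))
T=camera_params('top')
D=lambda X,Y:(220+X/5,120+Y/3.75)
for n,X,Y in(('nf',322,290),('nr',318,228)): print(n,onz(T,*D(X,Y),.184).round(4))
for n,X,Y in(('topedge R far',268,208),('topedge R near',258,283),('L',185,208),('L',180,275)): print(n,onz(T,*D(X,Y),.236).round(4))
b=cv2.imread('pics/w7.png'); cv2.imwrite('pics/w7d.png',cv2.resize(b[0:100,90:320],None,fx=3.4,fy=3.4,interpolation=cv2.INTER_CUBIC))
b=cv2.imread('pics/s6.png'); cv2.imwrite('pics/s6d.png',cv2.resize(b[185:245,380:430],None,fx=9,fy=9,interpolation=cv2.INTER_CUBIC))
E
```

```text
neckfootL [ 0.5752 -0.0277  0.184 ]
neckfootR [ 0.6124 -0.0294  0.184 ]
rearR [ 0.6175 -0.1095  0.184 ]
rearL [ 0.6213 -0.0165  0.184 ]
frontR [ 0.5683 -0.1072  0.184 ]
frontL [ 0.5709 -0.0275  0.184 ]
nf [ 0.5755 -0.0308  0.184 ]
nr [ 0.61   -0.0289  0.184 ]
topedge R far [ 0.6117 -0.0074  0.236 ]
topedge R near [ 0.5724 -0.0039  0.236 ]
L [0.6112 0.0248 0.236 ]
L [0.5762 0.0263 0.236 ]
```

View pics/w7d.png

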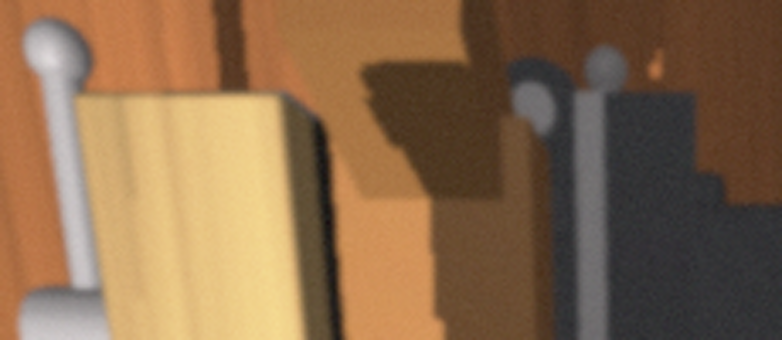

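View pics/s6d.png

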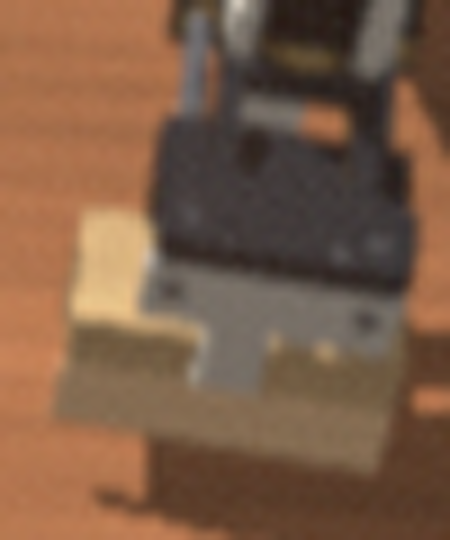

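>>> {"fn": "apply_moves", "kwargs": {"steps": [[0, 0, 0, 0, -3, -40, 0.3], [0, 0, 0, 0, -6.6, -80, 0.3], [0, 0, 0, 0, -6.6, -89, 0.3], [0, 0, 0, 0, -6.6, -89, 0.3], [0, 0, 0, 30, -6.6, -89, 0.3], [0, 0, 0, 60, -6.6, -89, 0.3], [0, 0, 0, 70, -6.6, -89, 0.3], [0, 0, 0, 70, -6.6, -89, 0.3], [0, 0, 0, 70, -6.6, -89, 0.3]]}}

```text
time_s: 11.05
position: [0.6449, -0.0697, 0.2068]
tool_rot: [1.387, 1.568, -0.231]
contact_force: [0.9, -0.7, -1.1]
grip_width: 0.0479
```

```bash
python3 - <<'E'
from h import *
P,R,s=pose();print(P,R.round(3).tolist(),s['grip_width'],s['contact_force'],s['time_s'])
im,p=shot('wrist','w8.png'); np.savez('w8.npz',P=P,Rt=R,**p)
im,p=shot('scene','s8.png');im,p=shot('top','t8.png')
b=cv2.imread('pics/w8.png'); cv2.imwrite('pics/w8c.png',cv2.resize(b[100:300,160:420],None,fx=3,fy=3,interpolation=cv2.INTER_CUBIC))
b=cv2.imread('pics/s8.png'); cv2.imwrite('pics/s8c.png',cv2.resize(b[170:290,200:330],None,fx=5,fy=5,interpolation=cv2.INTER_CUBIC))
E
```

```text
[ 0.64485492 -0.0696634   0.20681074] [[0.002, 0.999, -0.047], [-0.001, -0.047, -0.999], [-1.0, 0.002, 0.0]] 0.047868196311786376 [ 0.85114044 -0.74335665 -1.05193719] 11.05
```

View pics/w8c.png

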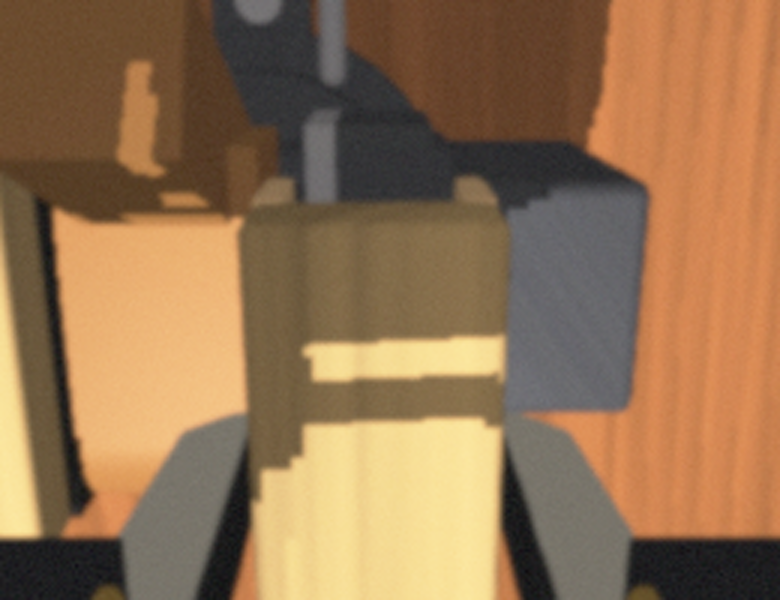

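View pics/s8c.png

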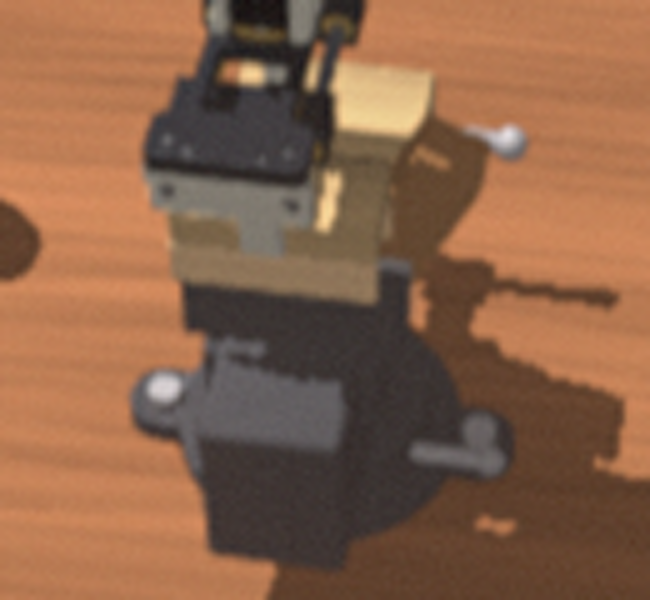

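```bash
python3 - <<'E'
from h import *
d=np.load('w8.npz'); p={k:d[k] for k in ('R','t')}; p.update({k:float(d[k]) for k in('fx','fy','cx','cy')}); P=d['P'];Rt=d['Rt']
c=np.array([.6442,-.0626,.185]);a=np.radians(-2.73);X=np.array([np.cos(a),np.sin(a),0]);Y=np.array([-np.sin(a),np.cos(a),0])
g=lambda Q:((proj(p,Q)-[160,100])*3).round(0)
print('jaw +y end',g(c-.015*X+.055*Y),g(c+.015*X+.055*Y))
print('feet pred',[g(P+Rt@np.array([.0115,.0007+s,-.05])) for s in(-.024,-.018,.018,.024)])
print('feet edge obs', [Rt.T@(onz(p,160+x/3,100+185/3,P[2]-.0115)-P)*1000 for x in(257,295,455,497)])
for x,y in((306,112),(303,200)): print(onz(p,160+x/3,100+y/3,.185), )
print(c-.015*X+.055*Y, pose()[0],pose()[2]['time_s'])
b=cv2.imread('pics/w8.png'); b=cv2.convertScaleAbs(b[120:180,230:330],alpha=1.8,beta=10);cv2.imwrite('pics/w8d.png',cv2.resize(b,None,fx=8,fy=8,interpolation=cv2.INTER_CUBIC))
E
```

```text
jaw +y end [305. 123.] [433. 123.]
feet pred [array([270., 181.]), array([297., 181.]), array([456., 181.]), array([482., 181.])]
feet edge obs [array([ 11.41790645, -26.37144328, -49.19927889]), array([ 11.43786097, -17.74759057, -49.18626397]), array([ 11.52192074,  18.58096168, -49.13143779]), array([ 11.54399734,  28.121921  , -49.1170388 ])]
[ 0.63233728 -0.00447506  0.185     ]
[ 0.63013644 -0.02509316  0.185     ]
[ 0.63183664 -0.00694798  0.185     ] [ 0.64478773 -0.06935779  0.20658025] 11.2
```

View pics/w8d.png

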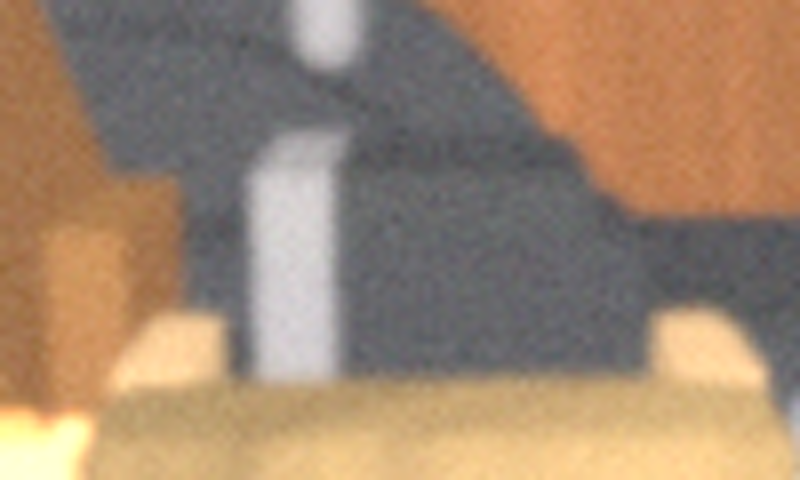

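>>> {"fn": "apply_moves", "kwargs": {"steps": [[0, 0, 0, 0, -1.2, 0, 0.3], [0, 0, 0, 2, -1.2, 0, 0.3], [0, 0, 0, 6, -1.2, 0, 0.3], [0, 0, 0, 10, -1.2, 0, 0.3], [0, 0, 0, 14, -1.2, 0, 0.3], [0, 0, 0, 18, -1.2, 0, 0.3], [0, 0, 0, 18, -1.2, 0, 0.3]]}}

```text
time_s: 12.08
position: [0.6425, -0.069, 0.1864]
tool_rot: [-1.699, 1.57, 2.966]
contact_force: [0.5, 0.3, -1.1]
grip_width: 0.0479
```

```bash
python3 - <<'E'
from h import *
P,R,s=pose();print(P,R.round(3).tolist(),s['grip_width'],s['contact_force'],s['time_s'])
im,p=shot('wrist','w9.png')
b=cv2.imread('pics/w9.png'); b=cv2.convertScaleAbs(b[120:180,230:330],alpha=1.8,beta=10);cv2.imwrite('pics/w9d.png',cv2.resize(b,None,fx=8,fy=8,interpolation=cv2.INTER_CUBIC))
E
```

```text
[ 0.64251293 -0.06904195  0.18635563] [[-0.001, 0.999, -0.047], [0.0, -0.047, -0.999], [-1.0, -0.001, -0.0]] 0.047865410693755106 [ 0.50793735  0.30058448 -1.06980874] 12.075
```

View pics/w9d.png

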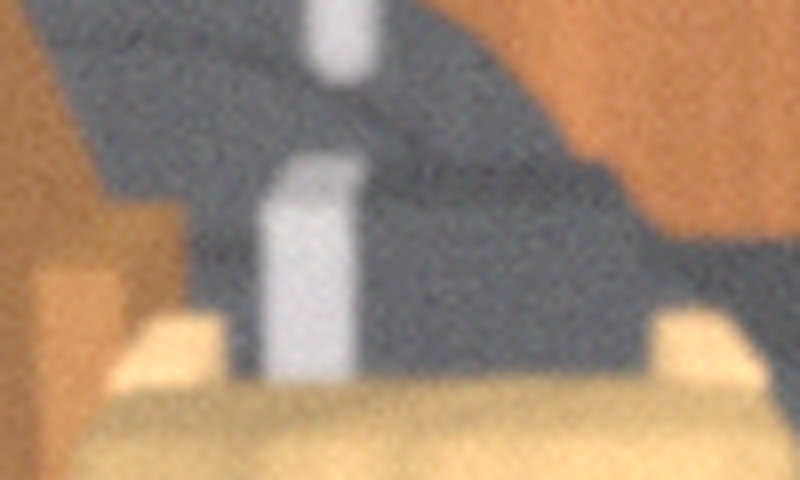

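>>> {"fn": "apply_moves", "kwargs": {"steps": [[0, 0, 0, 2, 0.7, 0, 0.3], [0, 0, 0, 6, 0.7, 0, 0.3], [0, 0, 0, 10, 0.7, 0, 0.3], [0, 0, 0, 14, 0.7, 0, 0.3], [0, 0, 0, 16, 0.7, 0, 0.3], [0, 0, 0, 18, 0.7, 0, 0.3], [0, 0, 0, 18, 0.7, 0, 0.3], [0, 0, 0, 18, 0.7, 0, 0.3]]}}

```text
time_s: 13.12
position: [0.6437, -0.0691, 0.1692]
tool_rot: [1.356, 1.571, -0.262]
contact_force: [0.6, -0.1, -1.1]
grip_width: 0.0475
```

```bash
python3 - <<'E'
from h import *
P,R,s=pose();print(P,s['grip_width'],s['contact_force'],s['moment'],s['time_s'])
im,p=shot('wrist','w10.png')
im,p=shot('scene','s10.png')
b=cv2.imread('pics/s10.png'); b=cv2.resize(b[190:280,210:320],None,fx=6,fy=6,interpolation=cv2.INTER_CUBIC);cv2.imwrite('pics/s10c.png',b)
E
```

```text
[ 0.64365069 -0.06913458  0.16921261] 0.047480420277017814 [ 0.56790986 -0.07921794 -1.06138228] [-0.0882289   0.05684443 -0.00041327] 13.125
```

View pics/s10c.png

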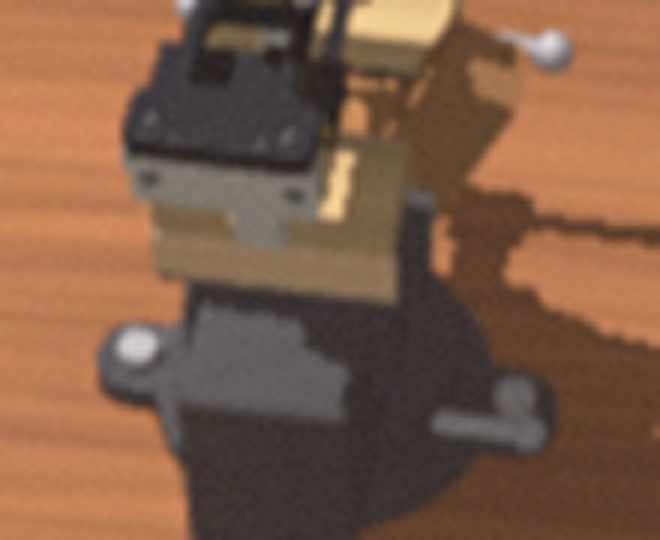

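View pics/w10.png

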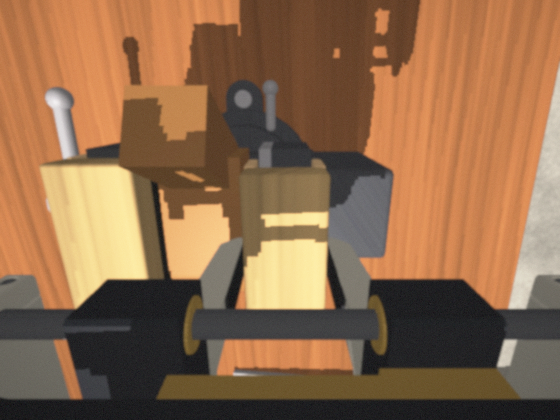

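>>> {"fn": "apply_moves", "kwargs": {"steps": [[0, 0, 0, 1, 0, 0, 0.3], [0, 0, 0, 1.5, 0, 0, 0.3], [0, 0, 0, 1.5, 0, 0, -0.2], [0, 0, 0, 1.5, 0, 0, -0.2], [0, 0, 0, 1.5, 0, 0, -0.2], [0, 0, 0, -20, 0, 0, -0.2], [0, 0, 0, -60, 0, 0, -0.2], [0, 0, 0, -110, 0, 0, -0.2], [0, 0, 0, -110, 0, 60, -0.2], [0, 0, 0, -110, 0, 100, -0.2], [0, 0, 0, -110, 0, 100, -0.2], [0, 0, 0, -110, 0, 100, -0.2]]}}

```text
time_s: 14.72
position: [0.6391, -0.1687, 0.2802]
tool_rot: [1.708, 1.57, 0.09]
contact_force: [-0.4, -0.6, -0.1]
grip_width: 0.0561
```

```bash
python3 - <<'E'
from h import *
P,R,s=pose();print(P,s['grip_width'],s['contact_force'],s['time_s'])
im,p=shot('wrist','w11.png'); np.savez('w11.npz',P=P,Rt=R,**p)
im,p=shot('scene','s11.png')
b=cv2.imread('pics/s11.png'); b=cv2.resize(b[160:280,210:320],None,fx=5,fy=5,interpolation=cv2.INTER_CUBIC);cv2.imwrite('pics/s11c.png',b)
E
```

```text
[ 0.63908405 -0.16870238  0.28018429] 0.05611952938344099 [-0.38936858 -0.57499842 -0.14294284] 14.725
```

View pics/s11c.png

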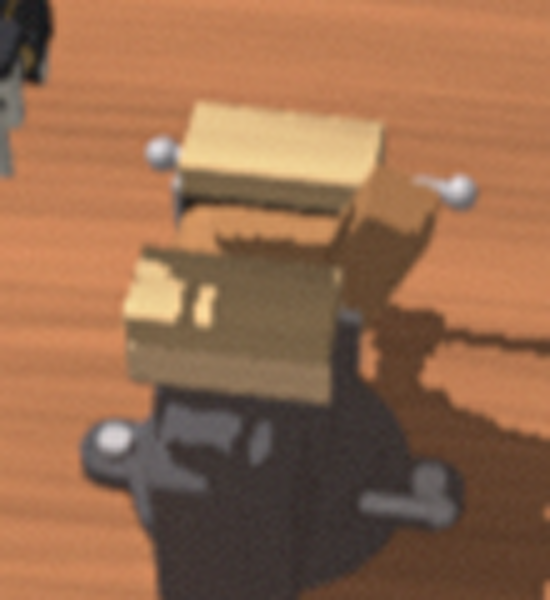

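View pics/w11.png

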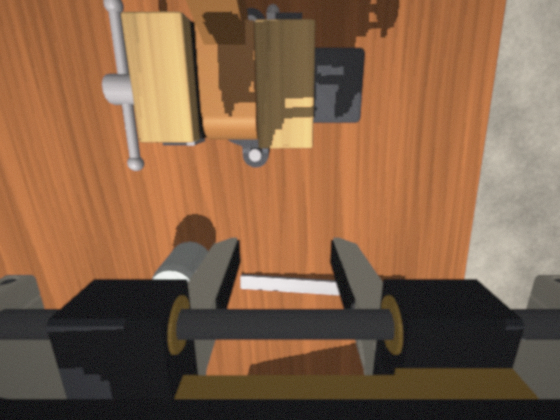

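```bash
python3 - <<'E'
from h import *
d=np.load('w11.npz'); p={k:d[k] for k in ('R','t')}; p.update({k:float(d[k]) for k in('fx','fy','cx','cy')})
q=np.array([onz(p,*c,.207) for c in((255.5,21),(314,19),(313,147.5),(257.5,147.5))]);print(q.round(4),q.mean(0))
S=camera_params('scene')
g=lambda X,Y:(210+X/5,160+Y/5)
print('h near edges',tri((p,314,19),(S,*g(335,350)))) 
print(tri((p,313,147.5),(S,*g(127,322))))
print('seat pred scene',[((proj(S,[*c[:2],.207])-[210,160])*5).round(0) for c in q])
E
```

```text
[[ 0.6237 -0.0188  0.207 ]
 [ 0.6693 -0.0197  0.207 ]
 [ 0.6665 -0.1187  0.207 ]
 [ 0.6179 -0.1163  0.207 ]] [ 0.64436766 -0.06837134  0.207     ]
h near edges (array([ 0.6700141 , -0.01621508,  0.19695581]), [np.float64(1.309958436645944), np.float64(0.38864727925659137)])
(array([ 0.66690946, -0.11799508,  0.20124111]), [np.float64(1.5925853425485386), np.float64(0.5862575061027188)])
seat pred scene [array([339., 265.]), array([326., 335.]), array([122., 313.]), array([144., 240.])]
```

>>> {"fn": "apply_moves", "kwargs": {"steps": [[-0.18, 0, 0, 0, -40, 0, 1], [-0.36, 0, 0, 0, -80, -5, 1], [-0.54, 0, 0, 0, -120, -10, 1], [-0.72, 0, 0, 0, -160, -15, 1], [-0.9, 0, 0, 0, -184, -19.5, 1], [-1.08, 0, 0, 0, -184, -19.5, 1], [-1.26, 0, 0, 0, -184, -19.5, 1], [-1.44, 0, 0, 10, -184, -19.5, 1], [-1.571, 0, 0, 40, -184, -19.5, 1], [-1.571, 0, 0, 80, -184, -19.5, 1], [-1.571, 0, 0, 100, -184, -19.5, 1], [-1.571, 0, 0, 100, -184, -19.5, 1]], "grip_force": 20}}

```text
time_s: 16.32
position: [0.4549, -0.1394, 0.1775]
tool_rot: [2.74, 1.568, 2.695]
contact_force: [1.1, 0.1, 0.1]
grip_width: 0.0005
```

```bash
python3 - <<'E'
from h import *
P,R,s=pose();print(P,R.round(3).tolist(),s['qpos'].round(2),s['grip_width'],s['contact_force'],s['time_s'])
im,p=shot('wrist','w12.png'); np.savez('w12.npz',P=P,Rt=R,**p)
im,p=shot('scene','s12.png')
b=cv2.imread('pics/s12.png'); b=cv2.resize(b[110:280,180:330],None,fx=3.5,fy=3.5,interpolation=cv2.INTER_CUBIC);cv2.imwrite('pics/s12c.png',b)
E
```

```text
[ 0.45492168 -0.13943175  0.17752067] [[-0.003, 0.045, 0.999], [0.001, 0.999, -0.045], [-1.0, 0.001, -0.003]] [-0.41 -0.2   1.84  0.    1.5  -1.93] 0.00048209387527006444 [1.14512595 0.14556364 0.09414292] 16.325
```

View pics/w12.png

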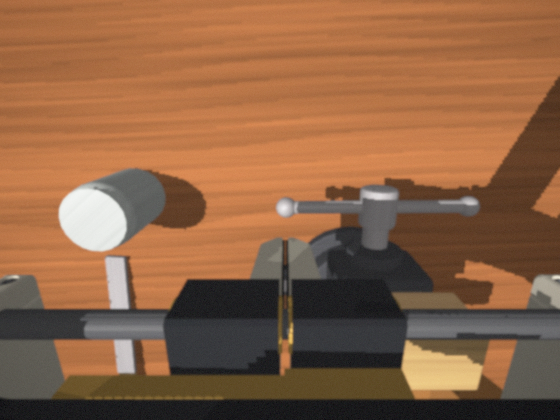

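View pics/s12c.png

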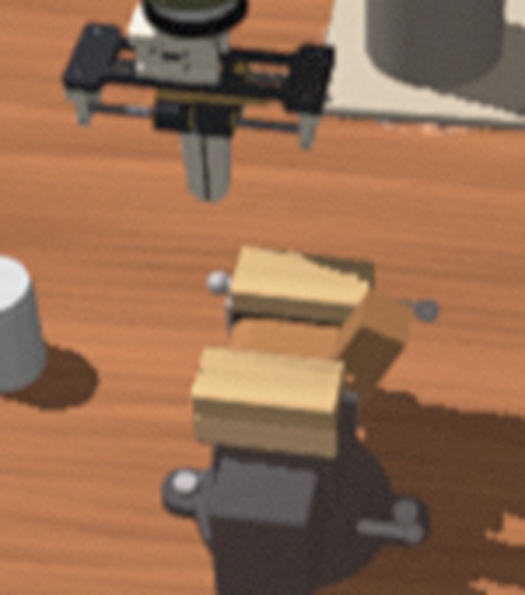

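```bash
python3 - <<'E'
from h import *
def ld(f):
    d=np.load(f); p={k:d[k] for k in ('R','t')}; p.update({k:float(d[k]) for k in('fx','fy','cx','cy')}); return p
a=ld('w12.npz');b=ld('w7.npz')
R,e=tri((a,287,207),(b,130,174)); L,e2=tri((a,471,206.5),(b,107,16)); print(R,e,L,e2,(R+L)/2)
print(pose()[0])
E
```

```text
[ 0.45720098 -0.13931097  0.10805915] [np.float64(1.221361249362661), np.float64(0.9465014996866743)] [0.46547653 0.03081582 0.10563728] [np.float64(1.8525152911136578), np.float64(1.8274230877337332)] [ 0.46133876 -0.05424757  0.10684822]
[ 0.45649141 -0.14040952  0.18015204]
```

>>> {"fn": "apply_moves", "kwargs": {"steps": [[0, 0, 0, 50, 0, 0, 1], [0, 0, 0, 80, 0, 0, 1], [0, 0, 0, 84.5, 0, 0, 1], [0, 0, 0, 92, 0, 0, 1], [0, 0, 0, 99, -1, 0, 1], [0, 0, 0, 106, -0.5, 0, 1], [0, 0, 0, 113, 0, 0, 1], [0, 0, 0, 120, 2, 0, 1], [0, 0, 0, 126, 3.5, 0, 1], [0, 0, 0, 131, 5.5, 0, 1], [0, 0, 0, 134, 7.5, 0, 1], [0, 0, 0, 134, 7.5, 0, 1]]}}

```text
time_s: 17.92
position: [0.4558, -0.1331, 0.0446]
tool_rot: [2.862, 1.57, 2.815]
contact_force: [0.1, -0.7, 0.3]
grip_width: 0.0006
```

```bash
python3 - <<'E'
from h import *
P,R,s=pose();print(P,R.round(3).tolist(),s['contact_force'],s['time_s'])
im,p=shot('wrist','w13.png')
im,p=shot('scene','s13.png')
b=cv2.imread('pics/s13.png'); b=cv2.resize(b[110:280,180:330],None,fx=3.5,fy=3.5,interpolation=cv2.INTER_CUBIC);cv2.imwrite('pics/s13c.png',b)
E
```

```text
[ 0.45583516 -0.13309117  0.04457469] [[-0.001, 0.047, 0.999], [0.0, 0.999, -0.047], [-1.0, 0.0, -0.001]] [ 0.08946769 -0.65797928  0.26330193] 17.925
```

View pics/w13.png

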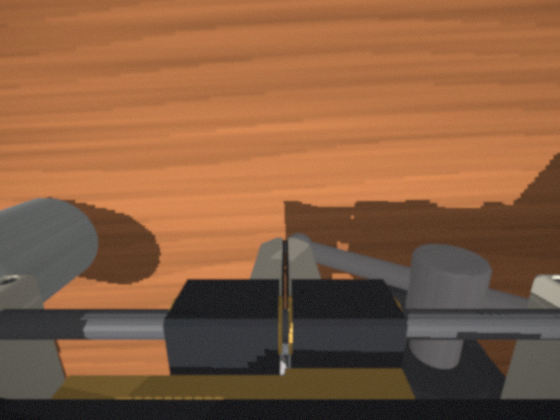

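View pics/s13c.png

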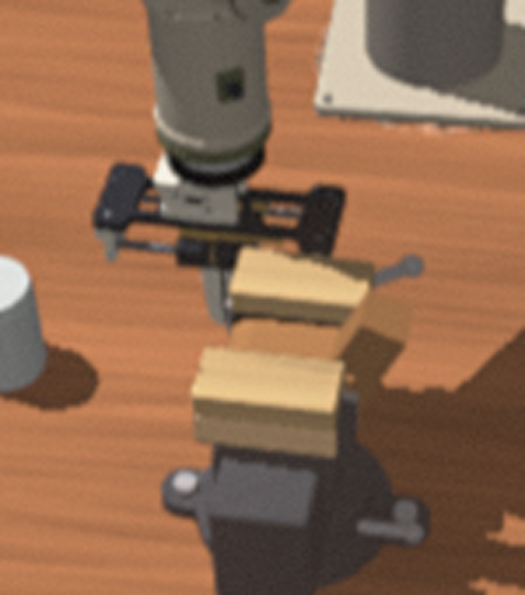

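```bash
cat >> h.py <<'E'
HUB=np.array([.4612,-.0550,.105]); _a=np.radians(-2.7); XV=np.array([np.cos(_a),np.sin(_a),0]); YV=np.array([-np.sin(_a),np.cos(_a),0])
def theta(p,u,v,dx=0):
    c,d=ray(p,u,v); k=((HUB+dx*XV-c)@XV)/(d@XV); X=c+k*d-HUB; r=-X@YV; return r,X[2],np.degrees(np.arctan2(r,X[2]))
E
python3 - <<'E'
from h import *
print(theta(camera_params('scene'),180+412/3.5,110+265/3.5))
E
```

```text
(np.float64(-0.0717492049266487), np.float64(0.04548769616953684), np.float64(-57.62604299546694))
```

>>> {"fn": "apply_moves", "kwargs": {"steps": [[0, 0, 0, -30, -4, 0, 1], [0, 0, 0, -80, 0, 0, 1], [0, 0, 0, -130, 10, 0, 1], [0, 0, 0, -150, 50, 0, 1], [0, 0, 0, -150, 100, 0, 1], [0, 0, 0, -150, 150, 0, 1], [0, 0, 0, -150, 190, 0, 1], [0, 0, 0, -150, 190, 0, 1], [0, 0, 0, -120, 190, 0, 1], [0, 0, 0, -90, 190, 0, 1], [0, 0, 0, -80, 190, 0, 1], [0, 0, 0, -80, 190, 0, 1]]}}

```text
time_s: 19.52
position: [0.4648, 0.0558, 0.1248]
tool_rot: [-2.963, 1.569, -3.011]
contact_force: [0.2, -0.9, 0.3]
grip_width: 0.0008
```

```bash
python3 - <<'E'
from h import *
P,R,s=pose();print(P,'rho',-(P-HUB)@YV,'h',P[2]+.019-HUB[2],'x',(P-HUB)@XV,s['contact_force'],s['time_s'])
im,p=shot('wrist','w14.png')
im,p=shot('scene','s14.png')
b=cv2.imread('pics/s14.png'); b=cv2.resize(b[110:280,200:350],None,fx=3.5,fy=3.5,interpolation=cv2.INTER_CUBIC);cv2.imwrite('pics/s14c.png',b)
E
```

```text
[0.46479125 0.05576812 0.12477513] rho -0.11081432695959513 h 0.03877513406868928 x -0.0016306336792816845 [ 0.19610924 -0.86534685  0.25688826] 19.525
```

View pics/w14.png

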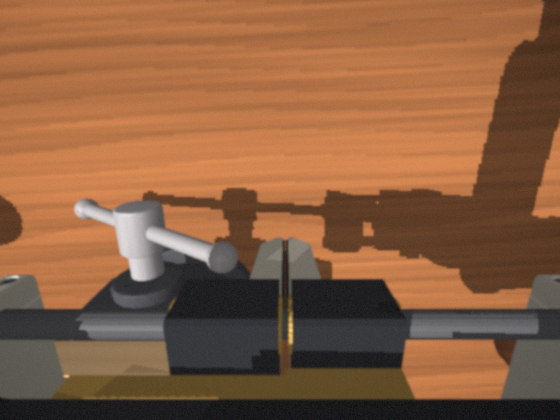

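View pics/s14c.png

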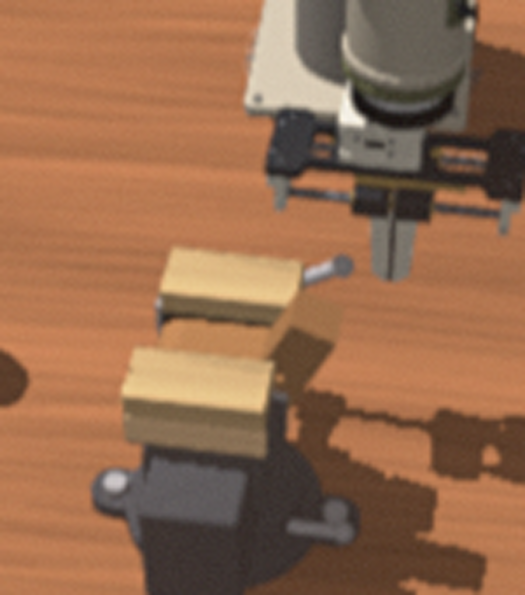

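>>> {"fn": "apply_moves", "kwargs": {"steps": [[0, 0, 0, -1, -13, 0, 1], [0, 0, 0, -15, -24, 0, 1], [0, 0, 0, -26, -38, 0.5, 1], [0, 0, 0, -35, -55, 1, 1], [0, 0, 0, -39, -72, 1, 1], [0, 0, 0, -40.5, -91.5, 1.5, 1], [0, 0, 0, -39, -111.5, 2, 1], [0, 0, 0, -34, -130, 2, 1], [0, 0, 0, -26, -148, 2, 1], [0, 0, 0, -15, -164, 2.5, 1], [0, 0, 0, -4, -175.5, 2.5, 1], [0, 0, 0, 8, -185, 3, 1]]}}

```text
time_s: 21.12
position: [0.4593, -0.1292, 0.1161]
tool_rot: [2.654, 1.57, 2.607]
contact_force: [0.5, 0.3, 0.2]
grip_width: 0.0005
```

```bash
python3 - <<'E'
from h import *
P,R,s=pose();print(P,'rho',-(P-HUB)@YV,'h',P[2]+.019-HUB[2],'x',(P-HUB)@XV,s['contact_force'],s['time_s'])
im,p=shot('wrist','w15.png')
im,p=shot('scene','s15.png')
b=cv2.imread('pics/s15.png'); b=cv2.resize(b[110:280,200:350],None,fx=3.5,fy=3.5,interpolation=cv2.INTER_CUBIC);cv2.imwrite('pics/s15c.png',b)
E
```

```text
[ 0.45931791 -0.12919789  0.11609984] rho 0.07420418048514464 h 0.030099840389280888 x 0.0016151966369994278 [0.54125634 0.33910234 0.17941821] 21.125
```

View pics/w15.png

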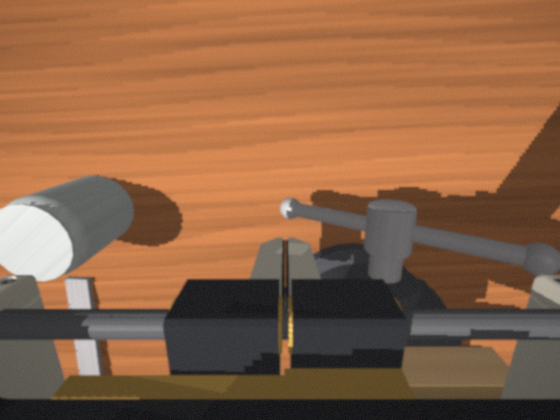

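View pics/s15c.png

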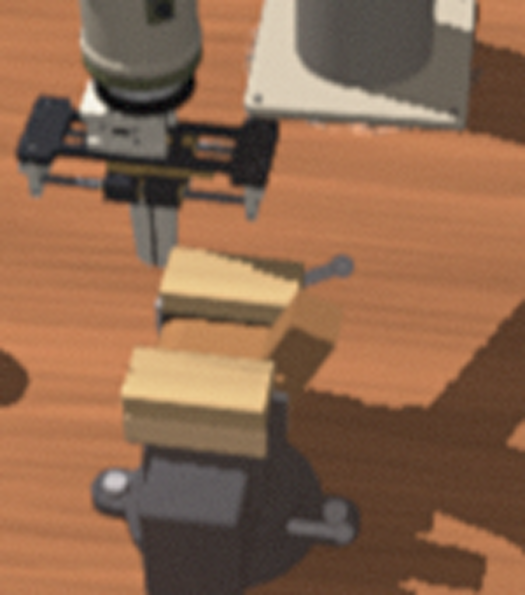

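>>> {"fn": "apply_moves", "kwargs": {"steps": [[0, 0, 0, -50, 0, 0, 1], [0, 0, 0, -80, 40, 0, 1], [0, 0, 0, -80, 90, -1, 1], [0, 0, 0, -80, 140, -1, 1], [0, 0, 0, -80, 186, -1, 1], [0, 0, 0, -70, 190, -1, 1], [0, 0, 0, -35, 190, -1, 1], [0, 0, 0, 0, 188, -1, 1], [0, 0, 0, 8, 186, -1, 1], [0, 0, 0, 8, 186, -1, 1]]}}

```text
time_s: 22.48
position: [0.4671, 0.0568, 0.1091]
tool_rot: [-2.991, 1.57, -3.038]
contact_force: [0.2, 0.0, 0.3]
grip_width: 0.0005
```

>>> {"fn": "apply_moves", "kwargs": {"steps": [[0, 0, 0, 0, -14, 0, 1], [0, 0, 0, -8, -22, 0, 1], [0, 0, 0, -20, -32, 0, 1], [0, 0, 0, -33, -44, 0.5, 1], [0, 0, 0, -42, -63, 1, 1], [0, 0, 0, -46, -85, 1, 1], [0, 0, 0, -46, -97, 1.5, 1], [0, 0, 0, -46, -108, 1.5, 1], [0, 0, 0, -46, -108, 1.5, 1]]}}

```text
time_s: 23.6
position: [0.4633, -0.0514, 0.1547]
tool_rot: [-2.725, 1.57, -2.773]
contact_force: [1.1, 0.7, 0.8]
grip_width: 0.0004
```

```bash
python3 - <<'E'
from h import *
P,R,s=pose();print(P,'rho',-(P-HUB)@YV,'h',P[2]+.019-HUB[2],'x',(P-HUB)@XV,s['contact_force'],s['time_s'])
im,p=shot('wrist','w16.png')
im,p=shot('scene','s16.png')
b=cv2.imread('pics/s16.png'); b=cv2.resize(b[110:280,200:350],None,fx=3.5,fy=3.5,interpolation=cv2.INTER_CUBIC);cv2.imwrite('pics/s16c.png',b)
E
```

```text
[ 0.46330693 -0.05142175  0.15469684] rho -0.0036735276957854273 h 0.06869684341127054 x 0.001936037004047941 [1.06573602 0.74313927 0.80209029] 23.6
```

View pics/w16.png

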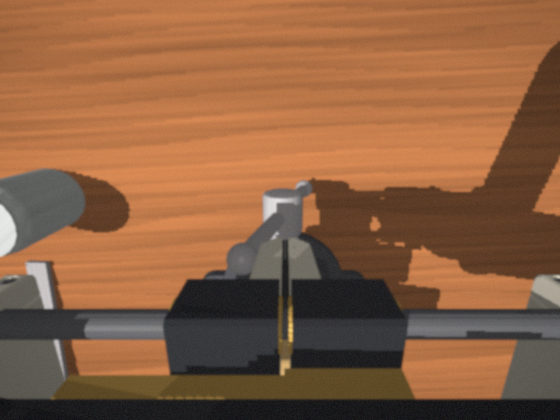

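View pics/s16c.png

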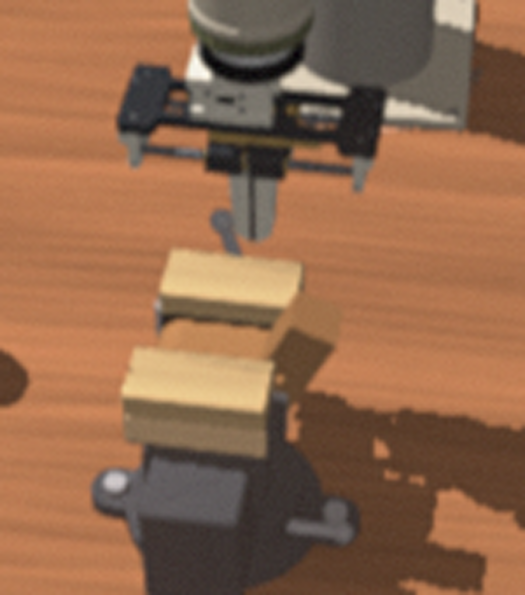

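>>> {"fn": "apply_moves", "kwargs": {"steps": [[0, 0, 0, 2, -15, 0.5, 1], [0, 0, 0, 8, -32, 0.5, 1], [0, 0, 0, 15, -49, 1, 1], [0, 0, 0, 24, -64, 1, 1], [0, 0, 0, 36, -76.5, 1, 1], [0, 0, 0, 48, -84.5, 1.5, 1], [0, 0, 0, 61, -89, 1.5, 1], [0, 0, 0, 75, -90, 2, 1], [0, 0, 0, 88, -89, 2, 1], [0, 0, 0, 99, -86, 2, 1], [0, 0, 0, 108, -82, 2, 1], [0, 0, 0, 108, -82, 2, 1]]}}

```text
time_s: 25.2
position: [0.4612, -0.1318, 0.0461]
tool_rot: [2.681, 1.569, 2.634]
contact_force: [-0.2, 0.2, 0.3]
grip_width: 0.0006
```

```bash
python3 - <<'E'
from h import *
P,R,s=pose();print(P,'rho',-(P-HUB)@YV,'h',P[2]+.019-HUB[2],'x',(P-HUB)@XV,s['contact_force'],s['time_s'])
im,p=shot('scene','s17.png')
b=cv2.imread('pics/s17.png'); b=cv2.resize(b[110:280,200:350],None,fx=3.5,fy=3.5,interpolation=cv2.INTER_CUBIC);cv2.imwrite('pics/s17c.png',b)
E
```

```text
[ 0.46121452 -0.13177477  0.04607363] rho 0.07668886150578194 h -0.03992636775551897 x 0.0036310885078038595 [-0.23083489  0.19205459  0.26344136] 25.2
```

View pics/s17c.png

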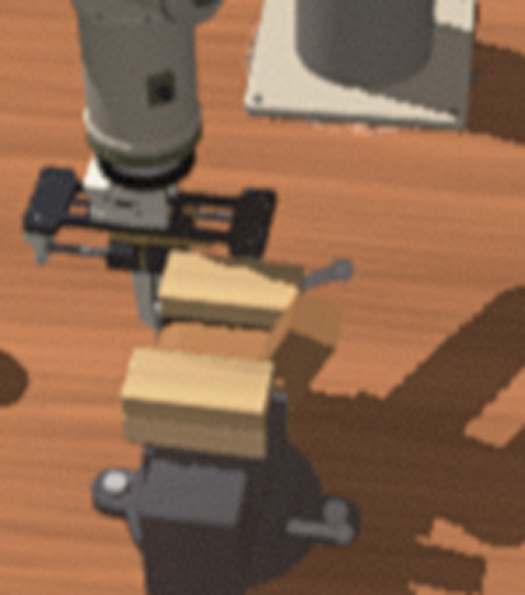

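>>> {"fn": "apply_moves", "kwargs": {"steps": [[0, 0, 0, -30, -4, 0, 1], [0, 0, 0, -85, 0, 0, 1], [0, 0, 0, -140, 10, 0, 1], [0, 0, 0, -152, 55, 0, 1], [0, 0, 0, -152, 105, 0, 1], [0, 0, 0, -152, 155, 0, 1], [0, 0, 0, -150, 193, 0, 1], [0, 0, 0, -130, 195, 0, 1], [0, 0, 0, -90, 194, 0, 1], [0, 0, 0, -62, 192, 0, 1], [0, 0, 0, -62, 190, 0, 1]]}}

```text
time_s: 26.62
position: [0.4686, 0.0572, 0.107]
tool_rot: [-3.1, 1.566, 3.136]
contact_force: [-1.0, -0.0, 0.3]
grip_width: 0.0006
```

>>> {"fn": "apply_moves", "kwargs": {"steps": [[0, 0, 0, 0, -14, 0, 1], [0, 0, 0, -8, -22, 0, 1], [0, 0, 0, -20, -32, 0, 1], [0, 0, 0, -33, -44, 0.5, 1], [0, 0, 0, -42, -63, 1, 1], [0, 0, 0, -46, -85, 1, 1], [0, 0, 0, -46, -97, 1.5, 1], [0, 0, 0, -46, -108, 1.5, 1], [0, 0, 0, -46, -108, 1.5, 1]]}}

```text
time_s: 27.75
position: [0.4668, -0.0516, 0.1548]
tool_rot: [-2.697, 1.57, -2.745]
contact_force: [-0.6, -1.0, -0.5]
grip_width: 0.0006
```

```bash
python3 - <<'E'
from h import *
P,R,s=pose();print(P,'rho',-(P-HUB)@YV,'h',P[2]+.019-HUB[2],'x',(P-HUB)@XV,s['contact_force'],s['time_s'])
im,p=shot('wrist','w18.png')
im,p=shot('scene','s18.png')
b=cv2.imread('pics/s18.png'); b=cv2.resize(b[110:280,200:350],None,fx=3.5,fy=3.5,interpolation=cv2.INTER_CUBIC);cv2.imwrite('pics/s18c.png',b)
E
```

```text
[ 0.46683613 -0.0516048   0.15475882] rho -0.003656932507043023 h 0.06875882108996496 x 0.005469941574682358 [-0.63727983 -1.01256544 -0.53500829] 27.75
```

View pics/s18c.png

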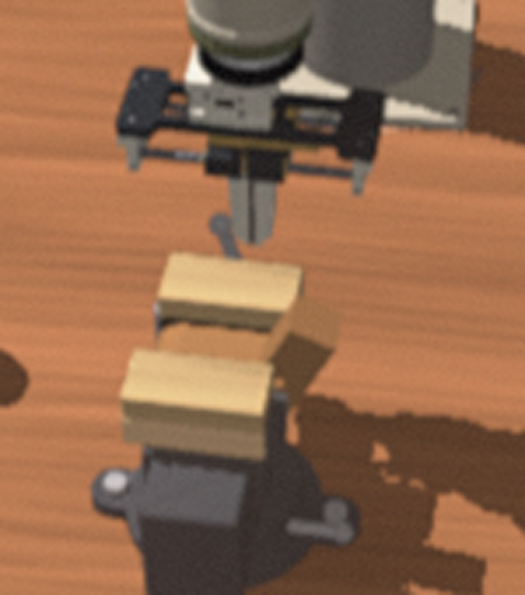

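>>> {"fn": "apply_moves", "kwargs": {"steps": [[0, 0, 0, 2, -15, 0.5, 1], [0, 0, 0, 8, -32, 0.5, 1], [0, 0, 0, 15, -49, 1, 1], [0, 0, 0, 24, -64, 1, 1], [0, 0, 0, 36, -76.5, 1, 1], [0, 0, 0, 48, -84.5, 1.5, 1], [0, 0, 0, 61, -89, 1.5, 1], [0, 0, 0, 75, -90, 2, 1], [0, 0, 0, 88, -89, 2, 1], [0, 0, 0, 99, -86, 2, 1], [0, 0, 0, 108, -82, 2, 1], [0, 0, 0, 108, -82, 2, 1]]}}

```text
time_s: 29.35
position: [0.4647, -0.132, 0.0461]
tool_rot: [2.731, 1.569, 2.685]
contact_force: [-0.8, 0.8, 0.4]
grip_width: 0.0006
```

```bash
python3 - <<'E'
from h import *
P,R,s=pose();print(P,'rho',-(P-HUB)@YV,'h',P[2]+.019-HUB[2],'x',(P-HUB)@XV,s['contact_force'],s['time_s'])
im,p=shot('scene','s19.png')
b=cv2.imread('pics/s19.png'); b=cv2.resize(b[110:280,200:350],None,fx=3.5,fy=3.5,interpolation=cv2.INTER_CUBIC);cv2.imwrite('pics/s19c.png',b)
E
```

```text
[ 0.46472184 -0.1320294   0.04610418] rho 0.07677798584135734 h -0.039895815705075166 x 0.007146516009544258 [-0.77230429  0.764632    0.40843721] 29.35
```

View pics/s19c.png

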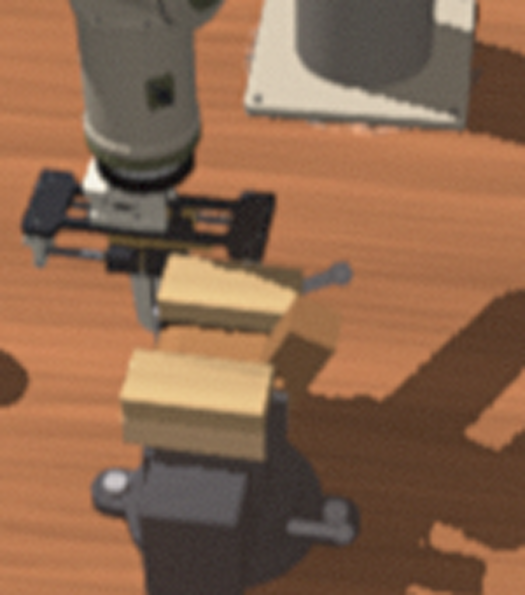

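>>> {"fn": "apply_moves", "kwargs": {"steps": [[0, 0, 0, -30, -4, 0, 1], [0, 0, 0, -85, 0, 0, 1], [0, 0, 0, -140, 10, 0, 1], [0, 0, 0, -152, 55, 0, 1], [0, 0, 0, -152, 105, 0, 1], [0, 0, 0, -152, 155, 0, 1], [0, 0, 0, -150, 193, 0, 1], [0, 0, 0, -130, 195, 0, 1], [0, 0, 0, -90, 194, 0, 1], [0, 0, 0, -62, 192, 0, 1], [0, 0, 0, -62, 190, 0, 1]]}}

```text
time_s: 30.78
position: [0.472, 0.057, 0.1069]
tool_rot: [-3.097, 1.566, 3.14]
contact_force: [0.9, 0.3, 0.9]
grip_width: 0.0005
```

>>> {"fn": "apply_moves", "kwargs": {"steps": [[0, 0, 0, 0, -14, 0, 1], [0, 0, 0, -8, -22, 0, 1], [0, 0, 0, -20, -32, 0, 1], [0, 0, 0, -33, -44, 0, 1], [0, 0, 0, -33, -44, 0, 1], [0, 0, 0, -33, -44, 0, 1]]}}

```text
time_s: 31.52
position: [0.4723, 0.0126, 0.1422]
tool_rot: [-0.514, 1.57, -0.562]
contact_force: [-0.2, -0.3, 0.3]
grip_width: 0.0004
```

```bash
python3 - <<'E'
from h import *
P,R,s=pose();print(P,'rho',-(P-HUB)@YV,'h',P[2]+.019-HUB[2],'x',(P-HUB)@XV,s['contact_force'],s['time_s'])
im,p=shot('scene','s20.png')
b=cv2.imread('pics/s20.png'); b=cv2.resize(b[110:280,200:350],None,fx=3.5,fy=3.5,interpolation=cv2.INTER_CUBIC);cv2.imwrite('pics/s20c.png',b)
im,p=shot('wrist','w20.png')
E
```

```text
[0.47234133 0.0125646  0.14223818] rho -0.06801442003452395 h 0.056238176880465604 x 0.007946232484262964 [-0.19150499 -0.27693031  0.33632835] 31.525
```

View pics/s20c.png

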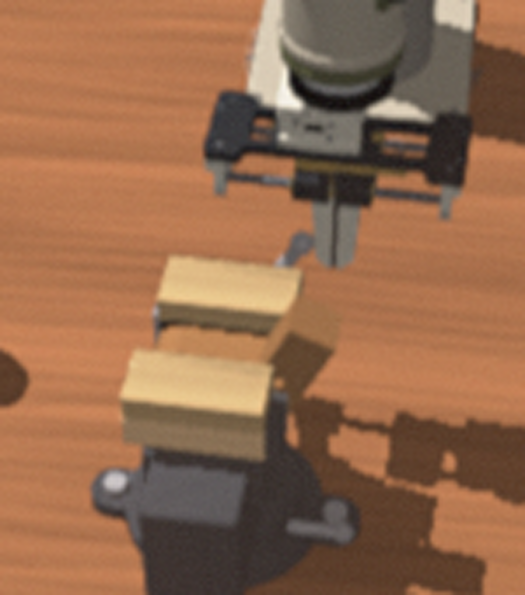

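View pics/w20.png

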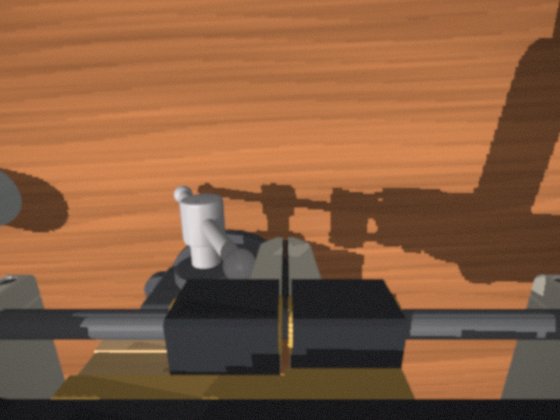

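Now withdraw left and up, and verify from above.

>>> {"fn": "apply_moves", "kwargs": {"steps": [[0, 0, 0, 0, 20, 0, 1], [0, 0, 0, -20, 50, 0, 1], [0, 0, 0, -70, 80, -10, 1], [0, 0, 0, -130, 110, -20, 1], [0, 0, 0, -150, 160, -20, 1], [0, 0, 0, -150, 200, -20, 1], [0, 0, 0, -150, 200, -20, 1], [0, 0, 0, -150, 200, -20, 1]]}}

```text
time_s: 32.62
position: [0.4612, 0.2135, 0.2912]
tool_rot: [-2.467, 1.569, -2.513]
contact_force: [-0.3, -1.3, -0.5]
grip_width: 0.0005
```

```bash
python3 - <<'E'
from h import *
P,R,s=pose();print(P,s['contact_force'],s['time_s'])
im,p=shot('scene','s21.png')
b=cv2.imread('pics/s21.png'); cv2.imwrite('pics/s21c.png',cv2.resize(b[160:290,200:330],None,fx=4.5,fy=4.5,interpolation=cv2.INTER_CUBIC))
im,p=shot('top','t21.png')
b=cv2.imread('pics/t21.png'); cv2.imwrite('pics/t21c.png',cv2.resize(b[120:280,230:360],None,fx=4.5,fy=3.75,interpolation=cv2.INTER_CUBIC))
E
```

```text
[0.46119445 0.21346606 0.29119579] [-0.25247424 -1.2886073  -0.45140915] 32.625
```

View pics/s21c.png

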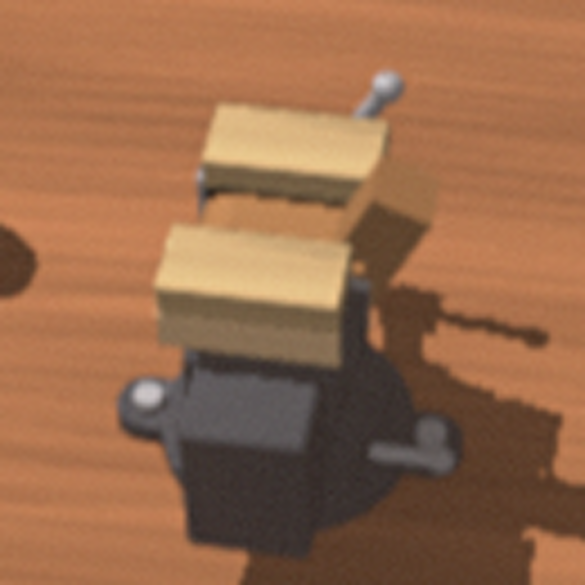

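View pics/t21c.png

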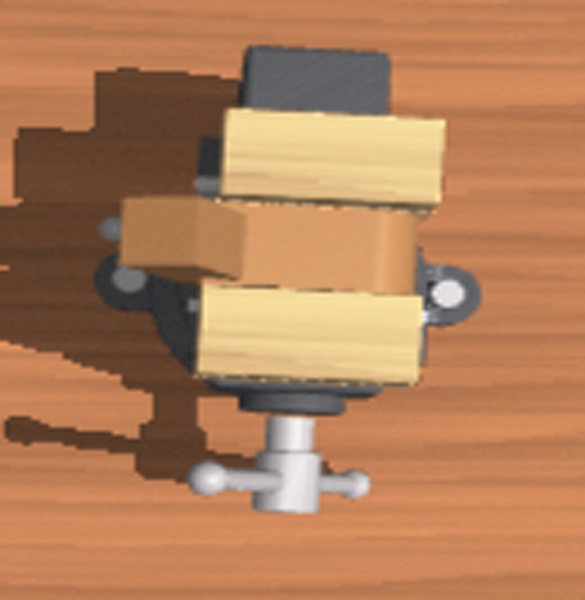

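View pics/t21.png

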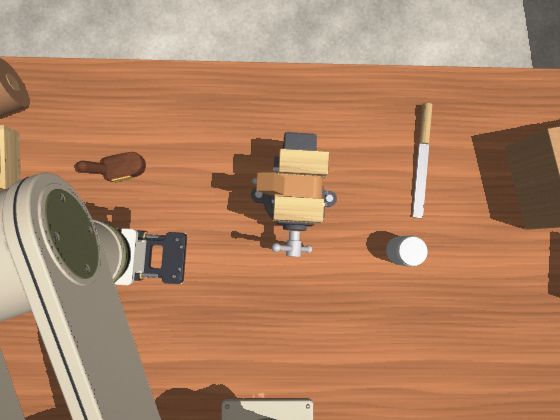

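```bash
python3 - <<'E'
from h import *
S=camera_params('scene');T=camera_params('top')
print(theta(S,200+387/4.5,160+85/4.5,.0095))
C=lambda X,Y:(230+X/4.5,120+Y/3.75)
print(tri((S,200+387/4.5,160+85/4.5),(T,*C(208,478))))
q=np.array([onz(T,*C(*c),.207) for c in((226,110),(445,122),(440,204),(221,197))]);print(q.round(4),q.mean(0))
f=np.array([onz(T,*C(*c),.207) for c in((202,284),(423,296),(417,383),(196,373))]);print(f.mean(0))
print(((q.mean(0)-f.mean(0))@XV))
B=[onz(T,*C(*c),.184) for c in((244,280),(408,293),(418,212),(248,206))];print(np.round(B,4))
E
```

```text
(np.float64(-0.04067282666326811), np.float64(0.07518405429112039), np.float64(-28.412358312158844))
(array([ 0.47221661, -0.01486511,  0.17981467]), [np.float64(0.002246197797029055), np.float64(0.0029357049327487176)])
[[ 0.6708 -0.0207  0.207 ]
 [ 0.6657 -0.1201  0.207 ]
 [ 0.6205 -0.1176  0.207 ]
 [ 0.623  -0.0188  0.207 ]] [ 0.64498642 -0.0693003   0.207     ]
[ 0.54932231 -0.05896637  0.207     ]
0.09604470913632618
[[ 0.581  -0.0304  0.184 ]
 [ 0.5746 -0.106   0.184 ]
 [ 0.62   -0.1108  0.184 ]
 [ 0.6224 -0.032   0.184 ]]
```

```bash
python3 - <<'E'
from h import *
print(close_job(), sense()['time_s'])
E
```

```text
the job is handed in; nothing more can be done
the job is handed in; nothing more can be done
```

The loose saddle is on the rear jaw and the vise is closed on the blank. I handed the job in after about 33 s of the 72 s allowed, and no verdict was reported.

**What I did**
- **Saddle:** I lifted it by its crown and checked the slot against the jaw in the wrist view before lowering it. I released it about 6 mm to the -y side of the jaw's middle, to keep clear of the blank's neck.
- **Handle:** I turned it clockwise in pushing strokes with the closed fingers, from about 1.55 rad to about 8.9 rad. The target was tight from about 8.2 and solid at 9.42.

**Last checks**
- **Saddle position:** In the last top view it measures about 1 mm off centre across the jaw and 7 mm along it, square to the jaw.
- **Blank and bystanders:** The blank looks upright between the saddles. The tin, rasp and old head look unmoved by eye; I did not measure them.
- **Arm:** It is clear of everything.
- **Squeeze force:** I could not measure it. From the handle angle and the rubber's stiffness I expect about 34 N, well above the 12 N needed.

**What failed or disagreed**
- **First grasp:** It closed on air. The real fingertips are about 19 mm short of the reported TCP, and I allowed for that afterwards.
- **One stroke:** The second handle stroke rode over the ball without turning it, so I repeated it with the fingertip lower.
- **Saddle height:** Two views gave about 0.20 m for its top after I set it down, against 0.207 m expected. That is within the error of those pictures.

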